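# Rack the weld test coupons for the lab and lock the carrier

### The job

Swing the yellow gate of the aluminium carrier well out of the way, then take every weld test coupon out of the white tray - each lies flush in its pocket, so press its end down into the finger well to tip it up - and slide it under the lips of a free lane of the carrier until it is fully home. Then swing the gate shut across the lanes, push the red-winged stud into its slot and turn it a quarter so that the wing stands square across the bar and the gate is locked. Leave the other things on the bench as they are.

Things in the scene. Friction and masses are not known exactly. Their poses are not given: they have to be found in the camera images.
- coupon_red: weld test coupon: flat steel strip 84 x 30 x 5 mm, 0.1 kg, dark ground weld across its middle, red paint dab near its -x end. Origin: centre of its underside; x along its length, z up out of its face. May be absent. Lies in a tray pocket at the start, flush below the rim; 5 mm is thick enough to pick by its edges when on open bench.
- coupon_yellow: weld test coupon: flat steel strip 84 x 30 x 5 mm, 0.1 kg, dark ground weld across its middle, yellow paint dab near its -x end. Origin: centre of its underside; x along its length, z up out of its face. May be absent. Lies in a tray pocket at the start, flush below the rim; 5 mm is thick enough to pick by its edges when on open bench.
- coupon_blue: weld test coupon: flat steel strip 84 x 30 x 5 mm, 0.1 kg, dark ground weld across its middle, blue paint dab near its -x end. Origin: centre of its underside; x along its length, z up out of its face. May be absent. Lies in a tray pocket at the start, flush below the rim; 5 mm is thick enough to pick by its edges when on open bench.
- tray: fixed slippery white block 113 x 168 mm, rim z 28. Origin: under the pockets' middle; 3 pockets along x at y -56, 0, +56 mm, 33 mm wide, x -43.5 to +50. Floor flat at z 22 to x +4, then sinks at 20 deg to the +x end: a finger well, 44 mm wide from x 8. Press a coupon at x +25 to +34 down some 10 mm: it slides into the well and stays tipped 20 deg, -x end 12 mm above the floor
- carrier: fixed aluminium carrier 101 x 162 mm. Origin: under the middle of its front edge; x points into the lanes. 3 lanes along x at y -38, 0, +38 mm, 34 mm wide, floor z 8 mm. From x 10 on lips cover each lane's edges: undersides z 17, 25 mm open between them, tops z 20. End stop at x 92: a coupon is home with its middle at x 50. Beside the lanes at y +-70: cheeks 22 mm wide, x 2 to 36, top z 20
- gate (a joint): yellow gate bar, 158 x 20 mm, on a vertical pivot at carrier x 13, y -70 mm; bar z 26 to 32 mm above bench, skirt below it down to z 9. 0 rad: closed across the lane mouths (end stop), pointing to carrier +y; grows to 3.0 as it swings out by the front to carrier -y. Light friction (0.06 N m), stays where left; clear of all lane mouths from 2.5 on. Cannot shut on a coupon that is not home
- stud (a joint): quarter-turn stud in the gate's free end, 140 mm from the pivot: 0 m out, 0.010 pushed in (down), 0.0085 when locked. A spring (1 N, 4 N when in) pushes it out again unless it is turned while held in. Over its slot it goes in only with the gate fully shut and the wing lined up with the slot, that is with the bar (within about 12 deg)
- stud_turn (a joint): turn of the stud relative to the gate, rad, light friction, either way; 0 with the wing square to the bar, +-1.571 in line with it. Held in and turned from in line to square (a quarter, either way), its foot hooks below the slot plate and the stud stays in; from about 20 deg of turn on it no longer springs out
- slot (a point): middle of the slot that takes the stud's foot, in the top (z 20 mm) of the carrier's +y cheek, at carrier x 13, y +70. The slot is 18 x 9 mm, long along carrier y (in line with the closed bar)
- wing (a point): grip point on the stud's red wing, 7 mm below its top (wing 32 long x 9 thick x 18 mm tall). x along the wing, z up. Above the bench: wing z 43.5 to 61.5 mm and this point 54.5 with the stud out, 10 mm lower when in. Under the wing a round collar, 18 mm across, 3 mm thick, then the shaft down to the bar
- can_cleaner: a black aerosol can, 68 mm across, 235 mm tall, standing; origin under its middle. A bystander: leave it alone
- weld_magnet: a red flat arrow-shaped welding magnet, 86 x 90 x 17 mm, lying flat; origin under its middle. A bystander: leave it alone
- paint_marker: a white and yellow paint marker, 18 x 126 x 16 mm, lying; origin under its middle. A bystander: leave it alone
- pliers_red: pliers with red handles, 61 x 173 x 12 mm, lying flat; origin under its middle. A bystander: leave it alone

How it is judged:
By the outcome, as a careful person would: the job done as asked, in the order asked, and still so for the second after the job is handed in, with the robot touching nothing.
Of coupon_red, coupon_yellow, coupon_blue only 2 to 3 are there at a start; the rules pass over those that are not, and their reading is None.
At some moment in a run one of coupon_red, coupon_yellow, coupon_blue may be knocked a few centimetres aside while the robot is not near it.
Once in a run the grip may slacken for a moment while it holds something.
It also fails if it takes over 210 s, if anything falls off the work surface, if the arm or the gripper's body presses on something with over 40 N, if the wrist force passes 120 N, or if a joint passes its speed limit or range.

### The arm

A 6-joint arm with a two-finger parallel gripper is mounted at the origin on a cart in front of the work surface, level with it; the furniture and walls round the work are solid. World frame = base frame: x ahead of the robot, y to its left, z up, the work surface at z = 0. Lengths are in mm, angles in degrees, forces in N, time in s.
With the tool pointing down it reaches from about 300 to 850 mm from the base axis. Payload 4.2 kg.
Tool frame: the origin (TCP) lies on the centre line of the jaws, within the pads' length; the fingertips stand 11 mm ahead of it and the grasp point (between the pads) lies 8 mm behind it; z points along the fingers, y is the line along which they close (so a half turn about z gives the same grasp; the last joint's range is limited). The gripper opens to 91 mm and grips with 3 to 60 N. Pads are 32 mm wide; open, the fingers measure 118 mm over their backs; the gripper's body (76 mm by 178 mm) begins 60 mm behind the grasp point.
Start: joints at [64.171, 18.312, 89.639, -0, 72.044, -1.146], TCP at [240.123, 522.478, 224.976] pointing down, gripper open.
Joint ranges: [-177.97, 177.97], [-48.28, 115.42], [12.27, 149.76], [-77.06, 257.06], [2.81, 150.46], [-146.56, 146.56]. Speed limits (degrees/s): [147.25, 147.25, 180, 180, 180, 180].

### API

Orientations are given as [roll, pitch, yaw] about the fixed x, y, z axes, in that order (R = Rz(yaw) Ry(pitch) Rx(roll)).
In Python, from workcell import env, grab_frame, camera_model, models gives the robot as it stands.
- The arm moves only by the shell command python3 -m crank 'ROWS' [FORCE]. ROWS is text: rows parted by semicolons, each of 7 numbers parted by spaces: the closure, from -1 (fully open) to 1 (shut), so that 0 is half open, then the shift along the tool's x, y, z in mm, then the turn, a rotation vector about the tool's x, y, z in degrees. A call has 1 to 10 rows; each row shifts and turns the commanded pose from where the row before left it, along the tool's axes as they then stand; what a row does not reach is not made up. A row lasts 1/8 s, in which the tool goes at most 62.5 mm and 10.7 degrees, less where a joint would pass 70% of its speed; a pose out of reach is approached as far as the arm can. A call is refused whole if a number of a shift passes 62.5 or a number of a turn 10.7, either way. A call with a gripper value outside its range is refused whole. The fingers move at their own pace and stop on an object; FORCE is the grip in N (left out, the last holds). Time passes only in rows, so rows that do not move let the fingers close. It gives the time, the measured TCP pose, the force, the opening and the grip force at its end, in the units of the state.
- env.state(): the state, without advancing time (a new reading comes with each control period).
- grab_frame(name): name is "side" or "top" or "wrist"; returns the picture (420x560x3 uint8, blue, green, red); there is no depth.
- camera_model(name): a dict with "K" (3x3 intrinsics, pixels), "k1" (the pictures are not rectified: a ray, as slopes to the right and down, at radius r is drawn at 1 + k1 r^2 times it, then the intrinsics apply), "R" (3x3) and "t" (3): a world point X has camera coordinates R X + t; the wrist camera has in their place "mount" (4x4, takes a point from camera to tool coordinates, whose origin is the TCP and whose axes are the flange's). Camera axes: x right, y down, z forward; pixel columns grow to the right and rows downward; lengths in mm; the calibration is good to about 2 mm. A picture is of the moment at which its call begins: read the wrist's pose just before it. camera_model takes no time and is no camera call.
- env.job_done(): hands the job in; it is judged then, once.
Trained networks look in the newest picture that a camera, given by its name, has taken for a name from the list of things; names that differ only in an ending like _2 or _b are one class to them, and where a whole thing is asked for, a point or a joint stands for the part that bears it (a point fixed in the world has none). Each returns a list of dicts, best first, with "p" (0 to 1); they miss things now and then, are a little off and sometimes report something else, mostly with a low value. They report only what shows in the picture. A call takes as long as a camera call.
- models.search_frame(name, camera): "point" ([x, y, z] in mm, in world coordinates, good to about 4 mm: the middle of the surface that is visible of it).
The state is a dict: "time_s": time; "qpos": joint angles; "qvel": joint speeds; "effort": joint torques, N m; "ee_pos": TCP position; "ee_rot": TCP orientation; "force": force on the tool from outside, world axes, zero at the start; "torque": the same for the moment, N m; "gripper_width": finger opening in mm; "gripper_force": force on a finger pad.
Only numpy, scipy, OpenCV 4.12 (cv2) and the standard library are available. Lean on these libraries where they do the work, as an engineer would, in place of code of your own. Each camera call takes 0.05 s, during which the arm holds its last target. There are 200 camera calls.

## Working session

There is one attempt and no reset: what is moved stays moved. The work goes in short steps, Python scripts to look and compute and a shell command to move; the robot and the scene stay as the last step left them, time stands still between calls to the robot, and variables do not carry over. Pictures are saved under pics/ and viewed, at most 14 in all, crops included, and the job is handed in when it is done.

```bash
ls; mkdir -p pics
python3 - <<'E'
from workcell import env, grab_frame, camera_model, models
import cv2,numpy as np
s=env.state();print({k:np.round(v,2).tolist() for k,v in s.items()})
for c in("top","side"):
    cv2.imwrite(f"pics/{c}0.png",grab_frame(c))
    m=camera_model(c);print(c,np.round(-np.array(m['R']).T@np.array(m['t'])),m['k1'],np.round(m['K'],1).tolist(),np.round(m['R'],2).tolist())
    for n in["coupon_red","coupon_yellow","coupon_blue","tray","carrier","gate","stud","can_cleaner","weld_magnet","paint_marker","pliers_red"]:
        r=models.search_frame(n,c);print(n,[(np.round(d['point']).tolist(),round(d['p'],2)) for d in r[:2]])
print(np.round(camera_model("wrist")['mount'],2).tolist())
E
```

```text
pics
{'time_s': 0.0, 'qpos': [64.17, 18.35, 89.71, 0.0, 72.04, -1.15], 'qvel': [-0.0, -0.07, -0.03, 0.07, 0.06, 0.07], 'effort': [0.0, -41.25, -23.2, 0.07, 0.05, -0.0], 'ee_pos': [239.91, 522.05, 224.13], 'ee_rot': [-179.9, -0.0, 155.32], 'force': [0.06, 0.07, 0.69], 'torque': [0.02, -0.0, -0.03], 'gripper_force': 0.0, 'gripper_width': 91.43}
top [ 352.  -57. 1058.] -0.0699400838156987 [[395.4, 0.0, 278.5], [0.0, 395.4, 200.8], [0.0, 0.0, 1.0]] [[0.06, -1.0, 0.01], [-0.97, -0.06, -0.21], [0.21, 0.01, -0.98]]
coupon_red [([578.0, 138.0, 25.0], 0.87), ([717.0, -251.0, 171.0], 0.28)]
coupon_yellow [([552.0, -53.0, 64.0], 0.74), ([571.0, 193.0, 27.0], 0.63)]
coupon_blue [([592.0, 80.0, 27.0], 0.59)]
tray [([580.0, 138.0, 27.0], 0.68), ([552.0, -50.0, 58.0], 0.62)]
carrier [([599.0, -121.0, 20.0], 0.94), ([402.0, 33.0, 15.0], 0.46)]
gate [([562.0, -118.0, 36.0], 0.94), ([551.0, -52.0, 62.0], 0.46)]
stud [([555.0, -49.0, 62.0], 0.42)]
can_cleaner [([716.0, -251.0, 172.0], 0.82)]
weld_magnet [([711.0, 33.0, 16.0], 0.8), ([597.0, -115.0, 20.0], 0.53)]
paint_marker [([399.0, 34.0, 18.0], 0.78
[... 240 characters left out ...]
coupon_red [([580.0, 132.0, 25.0], 0.95)]
coupon_yellow [([572.0, 194.0, 29.0], 0.88)]
coupon_blue [([591.0, 80.0, 28.0], 0.88)]
tray [([580.0, 167.0, 23.0], 0.61), ([599.0, -100.0, 18.0], 0.26)]
carrier [([595.0, -92.0, 18.0], 0.9), ([552.0, -47.0, 54.0], 0.15)]
gate [([565.0, -99.0, 34.0], 0.63)]
stud [([554.0, -48.0, 54.0], 0.45)]
can_cleaner [([731.0, -235.0, 125.0], 0.95), ([449.0, 207.0, 8.0], 0.44)]
weld_magnet [([572.0, 193.0, 25.0], 0.73), ([718.0, 40.0, 14.0], 0.6)]
paint_marker [([403.0, 37.0, 15.0], 0.95)]
pliers_red [([450.0, 207.0, 6.0], 0.58), ([581.0, 172.0, 26.0], 0.57)]
[[-0.0, -0.96, -0.29, 82.13], [1.0, -0.0, -0.0, 0.77], [0.0, -0.29, 0.96, -160.01], [0.0, 0.0, 0.0, 1.0]]
```

Run:
```python
import cv2
t=cv2.imread("pics/top0.png");s=cv2.imread("pics/side0.png")
cv2.imwrite("pics/t0c.png",cv2.resize(t[20:220,130:400],(800,592),interpolation=cv2.INTER_CUBIC))
cv2.imwrite("pics/s0c.png",cv2.resize(s,(784,588)))
```

```text
(no output)
```

View pics/t0c.png

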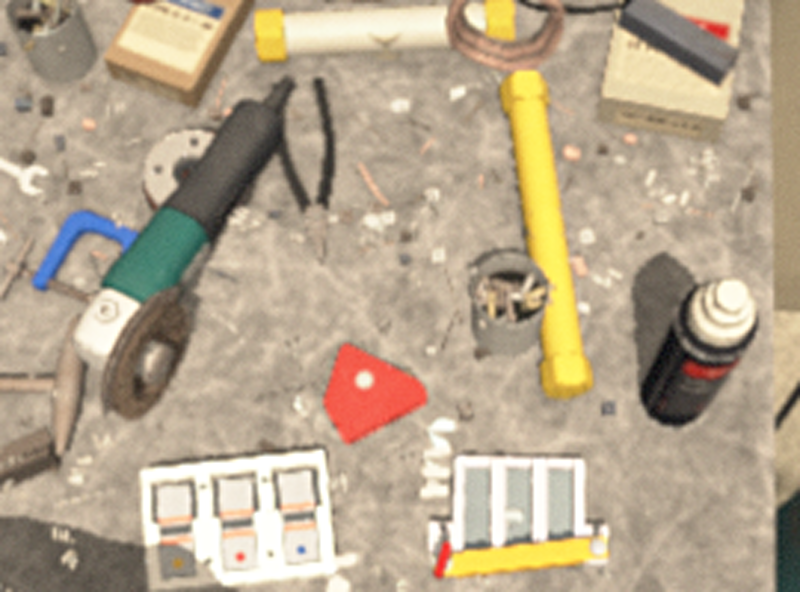

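View pics/s0c.png

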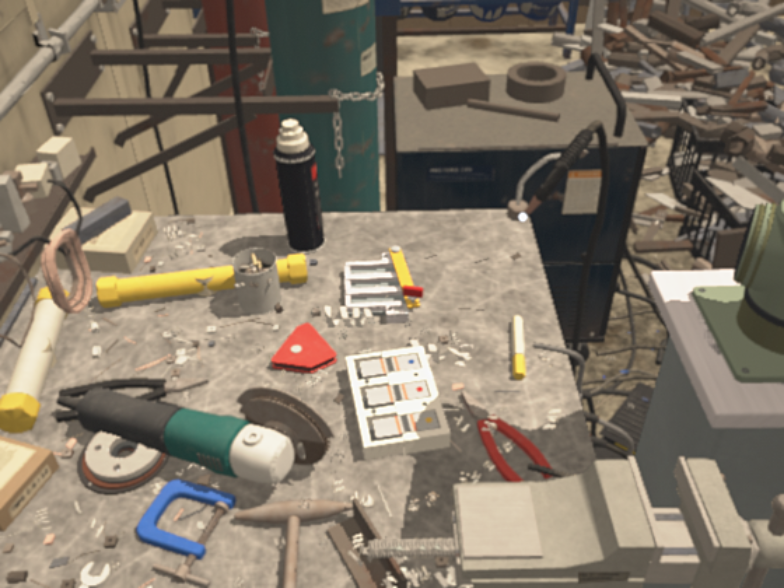

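The top view shows three coupons with dabs at crop (178,563), (240,556) and (301,549), at the robot's end of the tray. The carrier is at about (520,505). The yellow bar runs (440,570)–(605,545), slightly open, with the red wing at (443,560). The side view agrees. Next I'll write the helpers and go to a vantage point over both.

```bash
cat > h.py <<'E'
import numpy as np,cv2,sys
from scipy.spatial.transform import Rotation as Ro
from workcell import env,grab_frame,camera_model,models
def cam(c,s=None):
    m=camera_model(c);K=np.array(m['K'])
    if 'mount' in m:
        s=s or env.state();T=np.eye(4);T[:3,:3]=Ro.from_euler('xyz',s['ee_rot'],degrees=True).as_matrix();T[:3,3]=s['ee_pos']
        W=np.linalg.inv(T@np.array(m['mount']));R,t=W[:3,:3],W[:3,3]
    else: R,t=np.array(m['R']),np.array(m['t'])
    return K,m['k1'],R,t
def proj(cm,P):
    K,k,R,t=cm;X=np.atleast_2d(P)@R.T+t;a=X[:,:2]/X[:,2:];a=a*(1+k*(a**2).sum(1,keepdims=True))
    return a@K[:2,:2].T+K[:2,2]
def unproj(cm,uv,z):
    K,k,R,t=cm;d=(np.atleast_2d(uv)-K[:2,2])@np.linalg.inv(K[:2,:2]).T;a=d.copy()
    for _ in range(20): a=d/(1+k*(a**2).sum(1,keepdims=True))
    r=np.c_[a,np.ones(len(a))]@R;c=-R.T@t
    z=np.broadcast_to(z,len(a));return c+r*((z-c[2])/r[:,2])[:,None]
def snap(c,name):
    s=env.state();im=grab_frame(c);cv2.imwrite(f"pics/{name}.png",im);np.save(f"pics/{name}.npy",np.array(list(s['ee_pos'])+list(s['ee_rot'])));return im,cam(c,s)
def load(name):
    v=np.load(f"pics/{name}.npy");return cam("wrist",dict(ee_pos=v[:3],ee_rot=v[3:]))
def find(n,c="wrist",k=2):
    print(n,[(np.round(d['point']).tolist(),round(d['p'],2)) for d in models.search_frame(n,c)[:k]])
def crop(name,out,x0,x1,y0,y1,w=780):
    im=cv2.imread(f"pics/{name}.png")[y0:y1,x0:x1];f=min(w/im.shape[1],590/im.shape[0]);cv2.imwrite(f"pics/{out}.png",cv2.resize(im,None,fx=f,fy=f,interpolation=cv2.INTER_CUBIC));print(out,'scale',f)
E
python3 -m crank '-1 0 0 0 0 0 -8.2;-1 0 0 0 0 0 -8.2;-1 0 0 0 0 0 -8.3' 
python3 -m crank '0 -31 -51.2 -2.5 0 0 0;0 -31 -51.2 -2.5 0 0 0;0 -31 -51.2 -2.5 0 0 0;1 -31 -51.2 -2.5 0 0 0;1 -31 -51.2 -2.5 0 0 0;1 -31 -51.2 -2.5 0 0 0;1 -31 -51.2 -2.5 0 0 0;1 -31 -51.2 -2.5 0 0 0;1 -31 -51.2 -2.5 0 0 0;1 -31 -51.2 -2.5 0 0 0'
python3 -m crank '1 0 0 0 0 0 0;1 0 0 0 0 0 0'
python3 - <<'E'
from h import *
im,c=snap("wrist","w1");print(c[0][0,0],c[1])
for n in["coupon_red","coupon_yellow","coupon_blue","tray","carrier","gate","stud"]:find(n)
E
```

```text
time_s: 1.58
ee_pos: [240.1, 522.5, 225.0]
ee_rot: [180.0, 0.0, -179.7]
force: [-1.0, 1.1, 0.3]
gripper_width: 91.1
gripper_force: 0.0
time_s: 2.82
ee_pos: [551.2, 8.7, 250.3]
ee_rot: [180.0, 0.0, 180.0]
force: [0.9, 0.6, 0.2]
gripper_width: 0.4
gripper_force: 0.0
time_s: 3.08
ee_pos: [549.9, 10.8, 249.7]
ee_rot: [180.0, -0.1, 180.0]
force: [0.2, -0.1, -0.7]
gripper_width: 0.6
gripper_force: 0.0
314.8150846387979 -0.06295788365801631
coupon_red [([576.0, 135.0, 26.0], 0.87)]
coupon_yellow [([569.0, 192.0, 26.0], 0.83)]
coupon_blue [([587.0, 79.0, 29.0], 0.94)]
tray [([569.0, 192.0, 26.0], 0.6), ([578.0, 136.0, 28.0], 0.57)]
carrier [([594.0, -113.0, 22.0], 0.58)]
gate [([561.0, -115.0, 36.0], 0.77)]
stud [([552.0, -53.0, 58.0], 0.87), ([546.0, -54.0, 64.0], 0.67)]
```

View pics/w1.png

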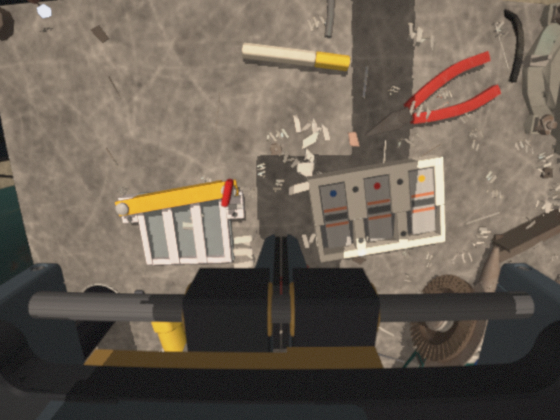

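The wrist view has image right as +Y and down as +X. It shows the carrier at (185,225), the gate bar from (120,208) to (237,185), the wing at (227,190) and the tray at (380,205). I'll zoom in to pick corners.

Run:
```python
from h import *
crop("w1","w1c",110,450,150,275,790)
c=load("w1")
```

```text
w1c scale 2.323529411764706
```

View pics/w1c.png

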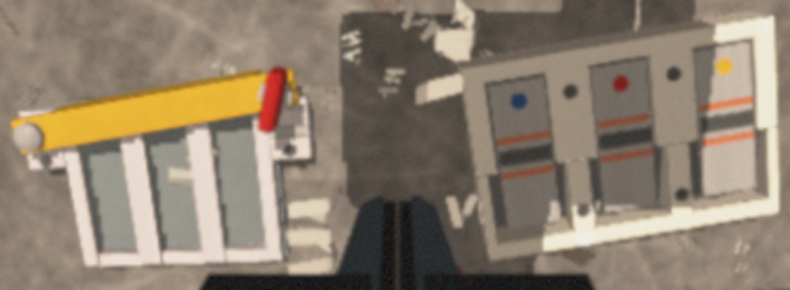

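Run:
```python
from h import *
c=load("w1")
def W(pts,z):
    p=np.array(pts,float)/2.323529+[110,150];return np.round(unproj(c,p,z)[:,:2],1).tolist()
print("welds",W([(525,156),(625,138),(729,121)],27))
print("dabs",W([(518,100),(621,83),(725,66)],27))
print("pocket near corners",W([(485,83),(546,74),(589,66),(650,57),(693,50),(753,41)],28))
print("tray corners nl nr fr fl",W([(462,65),(775,15),(778,212),(490,258)],28))
print("carrier far corners",W([(87,265),(285,260)],20))
print("mid strips near/far",W([(132,142),(151,262),(202,130),(215,260)],20))
print("cheek R",W([(298,95),(310,158)],20), "cheek L",W([(20,112),(38,168)],20))
print("pivot",W([(28,137)],36),"bar corners",W([(20,122),(40,152),(290,72),(298,100)],32))
print("wing ends",W([(278,72),(268,128)],61.5))
```

```text
welds [[589.9, 82.1], [579.6, 136.8], [569.9, 193.8]]
dabs [[558.3, 76.8], [548.9, 131.9], [539.4, 187.7]]
pocket near corners [[548.8, 58.6], [543.9, 90.9], [539.5, 113.6], [534.5, 146.0], [530.7, 168.8], [525.6, 200.9]]
tray corners nl nr fr fl [[539.1, 46.1], [511.8, 211.1], [623.4, 229.4], [650.9, 65.0]]
carrier far corners [[659.8, -172.4], [655.9, -54.0]]
mid strips near/far [[583.7, -136.8], [657.5, -133.5], [576.8, -96.6], [656.0, -95.2]]
cheek R [[557.0, -42.3], [593.1, -37.0]] cheek L [[566.1, -198.8], [599.1, -193.2]]
pivot [[576.0, -187.8]] bar corners [[568.7, -193.2], [585.8, -184.4], [541.9, -44.4], [557.0, -40.8]]
wing ends [[536.1, -45.9], [564.2, -52.1]]
```

Run:
```python
from h import *
P=np.array([576,-188.]);prev=None
for a in [10.5,10.51]+list(range(20,171,10)):
    off=32 if a==10.5 else 27
    A=np.radians(a);d=np.array([-np.sin(A),np.cos(A)]);n=np.array([-np.cos(A),-np.sin(A)])
    c=P+110*d-n*off
    print(a,c.round(1),None if prev is None else ((c-prev)*[-1,1]).round(1));prev=c
```

```text
10.5 [587.4 -74. ] None
10.51 [582.5 -74.9] [ 4.9 -0.9]
20 [563.7 -75.4] [18.7 -0.5]
30 [544.4 -79.2] [19.4 -3.8]
40 [526.  -86.4] [18.4 -7.1]
50 [509.1 -96.6] [ 16.9 -10.2]
60 [ 494.2 -109.6] [ 14.9 -13. ]
70 [ 481.9 -125. ] [ 12.4 -15.4]
80 [ 472.4 -142.3] [  9.5 -17.3]
90 [ 466. -161.] [  6.4 -18.7]
100 [ 463.  -180.5] [  3.  -19.5]
110 [ 463.4 -200.3] [ -0.4 -19.7]
120 [ 467.2 -219.6] [ -3.8 -19.4]
130 [ 474.4 -238. ] [ -7.1 -18.4]
140 [ 484.6 -254.9] [-10.2 -16.9]
150 [ 497.6 -269.8] [-13.  -14.9]
160 [ 513.  -282.1] [-15.4 -12.4]
170 [ 530.3 -291.6] [-17.3  -9.5]
```

```bash
python3 -m crank '1 -18.5 -42.5 0 0 0 0;1 -19 -42.5 0 0 0 0;1 0 0 50 0 0 0;1 0 0 50 0 0 0;1 0 0 50 0 0 0;1 0 0 40 0 0 0;1 0 0 24.7 0 0 0;1 0 0 0 0 0 0' 40
python3 -m crank '1 5 -1 0 0 0 0;1 18.7 -.5 0 0 0 0;1 19.4 -3.8 0 0 0 0;1 18.4 -7.1 0 0 0 0;1 16.9 -10.2 0 0 0 0;1 14.9 -13 0 0 0 0;1 12.4 -15.4 0 0 0 0;1 9.5 -17.3 0 0 0 0;1 6.4 -18.7 0 0 0 0;1 3 -19.5 0 0 0 0'
python3 -m crank '1 -.4 -19.7 0 0 0 0;1 -3.8 -19.4 0 0 0 0;1 -7.1 -18.4 0 0 0 0;1 -10.2 -16.9 0 0 0 0;1 -13 -14.9 0 0 0 0;1 -15.4 -12.4 0 0 0 0;1 0 0 0 0 0 0;1 12 5 0 0 0 0;1 0 0 -60 0 0 0;1 0 0 -60 0 0 0'
python3 -c "
from h import *
snap('top','t2');crop('t2','t2c',130,400,120,220);find('gate','top');find('stud','top')"
```

```text
time_s: 4.47
ee_pos: [587.1, -74.1, 34.0]
ee_rot: [180.0, -0.2, -180.0]
force: [-0.2, -0.2, 1.1]
gripper_width: 0.4
gripper_force: 0.0
time_s: 5.72
ee_pos: [462.6, -182.1, 35.2]
ee_rot: [180.0, 0.0, 180.0]
force: [2.3, 1.0, -0.5]
gripper_width: 0.4
gripper_force: 1.4
time_s: 6.98
ee_pos: [499.0, -276.4, 155.7]
ee_rot: [179.9, -0.2, -180.0]
force: [-0.0, -1.2, 0.7]
gripper_width: 0.5
gripper_force: 0.0
t2c scale 2.888888888888889
gate [([564.0, -218.0, 30.0], 0.52)]
stud []
```

View pics/t2c.png

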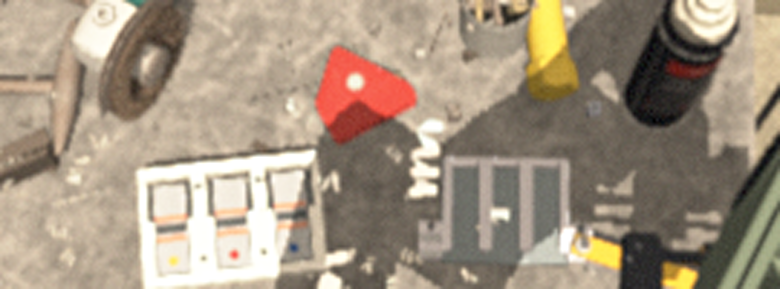

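The gate now stands swung out past the carrier's right side, with its pivot at crop (575,243), and the lanes are open. Next I'll go over the blue pocket with the tool tilted 30°.

```bash
python3 -m crank '1 -17.7 52 8 0 0 0;1 -17.7 52 8 0 0 0;1 -17.7 52 8 0 0 0;1 -17.7 52 8 0 0 0;1 -17.7 52 8 0 0 0;1 -17.7 52 8 0 0 0;1 -17.7 52 8 0 0 0;1 0 0 0 0 0 -9.5;1 0 0 0 0 0 0' 
python3 -c "
from h import *
im,c=snap('wrist','w3');crop('w3','w3c',100,500,90,290)
for n in['coupon_red','coupon_yellow','coupon_blue']:find(n)
for y in(-56,0,56):
  O=np.array([579,137.2]);x=np.array([.986,.165]);Y=np.array([-.165,.986])
  print(proj(c,[list(O+x*a+Y*(y+b))+[28] for a,b in((-43.5,-16.5),(-43.5,16.5),(50,-22))]).round().tolist())
"
python3 -m crank '1 0 0 0 0 -10 0;1 0 0 0 0 -10 0;1 0 0 0 0 -10 0;1 0 0 0 0 0 0'
```

```text
time_s: 8.25
ee_pos: [622.8, 86.8, 97.3]
ee_rot: [180.0, -0.3, -170.5]
force: [-0.8, -0.1, 0.2]
gripper_width: 0.5
gripper_force: 0.0
w3c scale 1.95
coupon_red [([575.0, 134.0, 25.0], 0.67)]
coupon_yellow [([568.0, 191.0, 29.0], 0.58)]
coupon_blue [([587.0, 81.0, 27.0], 0.87)]
[[258.0, 123.0], [305.0, 123.0], [253.0, 246.0]]
[[337.0, 123.0], [383.0, 124.0], [324.0, 246.0]]
[[415.0, 124.0], [459.0, 125.0], [395.0, 246.0]]
time_s: 8.95
ee_pos: [619.7, 85.3, 96.5]
ee_rot: [179.9, 29.3, -170.7]
force: [-0.4, -0.7, -0.0]
gripper_width: 0.4
gripper_force: 0.0
```

View pics/w3c.png

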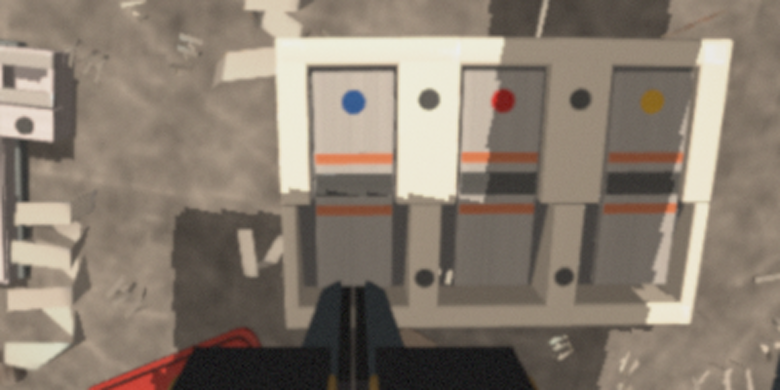

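The pocket corners match the prediction to within 1–2 px, and the fingers are centred over the blue well at crop (352,300). Pressing blue.

```bash
python3 -m crank '1 10.75 1 22.65 0 0 0;1 10.75 1 22.65 0 0 0;1 0 0 0 0 0 0' | tail -5
python3 -m crank '1 1 0 1.73 0 0 0;1 1 0 1.73 0 0 0;1 0 0 0 0 0 0' | head -4
python3 -m crank '1 1 0 1.73 0 0 0;1 1 0 1.73 0 0 0;1 0 0 0 0 0 0' | head -4
python3 -m crank '1 1 0 1.73 0 0 0;1 0 0 0 0 0 0' | head -4
```

```text
ee_pos: [629.7, 89.4, 48.2]
ee_rot: [179.9, 29.6, -170.6]
force: [0.1, -0.6, 0.4]
gripper_width: 0.3
gripper_force: 0.0
time_s: 9.7
ee_pos: [628.9, 89.2, 45.8]
ee_rot: [180.0, 29.9, -170.5]
force: [0.2, 0.4, -0.2]
time_s: 10.07
ee_pos: [628.3, 89.2, 41.0]
ee_rot: [180.0, 29.8, -170.5]
force: [-0.1, -1.3, -0.5]
time_s: 10.32
ee_pos: [628.3, 89.2, 38.9]
ee_rot: [180.0, 29.8, -170.5]
force: [0.4, -0.4, 0.9]
```

```bash
python3 -m crank '1 3.5 0 -2 0 0 0;1 1 0 1.73 0 0 0;1 0 0 0 0 0 0' | head -4
for i in 1; do python3 -m crank '1 1 0 1.73 0 0 0;1 0.5 0 0.87 0 0 0;1 0 0 0 0 0 0' | head -4; done
python3 -m crank '1 1 0 1.73 0 0 0;1 0.5 0 0.87 0 0 0;1 0 0 0 0 0 0' | head -4
```

```text
time_s: 10.7
ee_pos: [624.5, 88.5, 37.2]
ee_rot: [180.0, 29.8, -170.5]
force: [-0.2, -0.1, 0.9]
time_s: 11.08
ee_pos: [626.4, 88.5, 35.7]
ee_rot: [-180.0, 30.1, -170.5]
force: [1.4, 0.2, 5.6]
time_s: 11.45
ee_pos: [627.8, 88.5, 34.8]
ee_rot: [-179.9, 30.4, -170.5]
force: [-2.0, 0.0, 14.1]
```

```bash
python3 -m crank '1 -5 0 -8.66 0 0 0;1 0 0 0 0 0 0' | head -4
python3 -m crank '1 13 0 -7.5 0 0 0;1 2 0 3.46 0 0 0;1 0 0 0 0 0 0' | head -4
python3 -m crank '1 1.5 0 2.6 0 0 0;1 1 0 1.73 0 0 0;1 0 0 0 0 0 0' | head -4
python3 -c "
from h import *
im,c=snap('wrist','w4');crop('w4','w4c',100,500,90,290)"
```

```text
time_s: 11.7
ee_pos: [624.7, 88.6, 41.6]
ee_rot: [180.0, 29.9, -170.4]
force: [-0.2, 0.3, -0.7]
time_s: 12.08
ee_pos: [612.9, 85.9, 40.2]
ee_rot: [-179.9, 30.3, -170.5]
force: [-1.8, 0.0, 14.3]
time_s: 12.45
ee_pos: [615.2, 86.0, 38.9]
ee_rot: [-179.8, 30.8, -170.5]
force: [-8.4, 0.3, 31.0]
w4c scale 1.95
```

View pics/w4c.png

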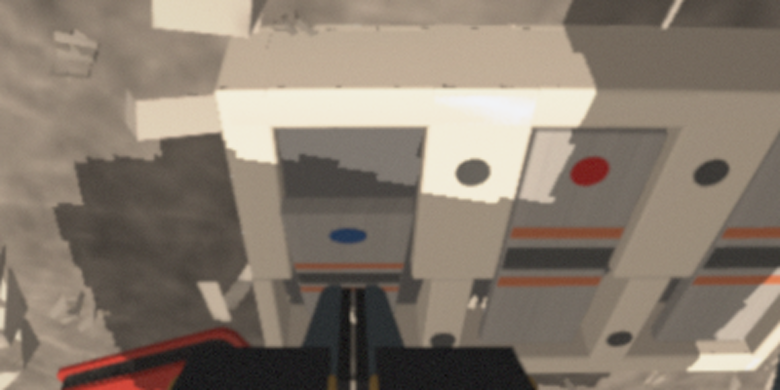

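The blue coupon is tipped: its near end is raised, with a gap at the near wall around crop (350,160). The first press did it. Same for red.

```bash
python3 -m crank '1 -8.5 0 -14.7 0 0 0;1 -7.8 56.5 4.5 0 0 0;1 0 0 0 0 0 0;1 0 0 0 0 0 0' | head -4
python3 -m crank '1 5 0 8.7 0 0 0;1 0 0 0 0 0 0' | head -4
```

```text
time_s: 13.0
ee_pos: [608.3, 109.8, 47.5]
ee_rot: [179.9, 29.4, -170.5]
force: [0.1, -0.0, 0.3]
time_s: 13.25
ee_pos: [614.6, 110.1, 44.5]
ee_rot: [179.9, 30.5, -170.5]
force: [-5.8, -0.4, 26.7]
```

```bash
python3 -m crank '1 -6.5 0 -11.3 0 0 0;1 0 0 0 0 0 0;1 0 11 0 0 0 0;1 0 11 0 0 0 0;1 0 11 0 0 0 0;1 0 0 0 0 0 0' | head -4
```

```text
time_s: 14.0
ee_pos: [602.6, 142.7, 50.1]
ee_rot: [179.9, 29.4, -170.4]
force: [-0.3, 0.1, -0.5]
```

```bash
python3 -m crank '1 -4.3 -.7 2.5 0 0 0;1 -4.3 -.7 2.5 0 0 0;1 3.5 0 6 0 0 0;1 3 0 5.2 0 0 0;1 0 0 0 0 0 0' | head -4
python3 -m crank '1 1 0 1.73 0 0 0;1 1 0 1.73 0 0 0;1 0 0 0 0 0 0' | head -4
python3 -m crank '1 1 0 1.73 0 0 0;1 1 0 1.73 0 0 0;1 0 0 0 0 0 0' | head -4
python3 -m crank '1 1 0 1.73 0 0 0;1 1 0 1.73 0 0 0;1 0 0 0 0 0 0' | head -4
```

```text
time_s: 14.62
ee_pos: [613.3, 142.6, 37.8]
ee_rot: [179.9, 29.5, -170.5]
force: [0.2, -0.0, -0.4]
time_s: 15.0
ee_pos: [615.3, 143.5, 36.3]
ee_rot: [179.8, 29.9, -170.5]
force: [1.0, -0.4, 5.0]
time_s: 15.38
ee_pos: [617.8, 144.3, 34.9]
ee_rot: [179.8, 30.3, -170.5]
force: [1.1, -0.3, 12.5]
time_s: 15.75
ee_pos: [618.3, 144.5, 34.2]
ee_rot: [179.7, 30.5, -170.5]
force: [-11.8, -2.9, 35.4]
```

```bash
python3 -m crank '1 -6 0 -10.4 0 0 0;1 -6 0 -10.4 0 0 0;1 0 14 0 0 0 0;1 0 14 0 0 0 0;1 0 14 0 0 0 0;1 0 14 0 0 0 0;1 0 0 0 0 0 0' | head -4
python3 -c "
from h import *
p=env.state()['ee_pos'][:2]-np.array([579,137.2]);print(p@[.986,.165],p@[-.165,.986])"
```

```text
time_s: 16.62
ee_pos: [603.6, 198.6, 50.2]
ee_rot: [179.9, 29.5, -170.4]
force: [0.5, -0.1, -0.1]
34.395348627538475 56.47000974734056
```

```bash
python3 -m crank '1 3.3 0 6 0 0 0;1 3 0 5.2 0 0 0;1 0 0 0 0 0 0' | head -4
python3 -m crank '1 1 0 1.73 0 0 0;1 1 0 1.73 0 0 0;1 0 0 0 0 0 0' | head -4
python3 -m crank '1 1 0 1.73 0 0 0;1 1 0 1.73 0 0 0;1 0 0 0 0 0 0' | head -4
python3 -m crank '1 1 0 1.73 0 0 0;1 0.5 0 .87 0 0 0;1 0 0 0 0 0 0' | head -4
python3 -m crank '1 -6.3 0 -11 0 0 0;1 -6.3 0 -11 0 0 0;1 -25 0 -43 0 0 0;1 0 0 0 0 10 0;0 0 0 0 0 10 0;-.5 0 0 0 0 10 0;-.5 20 -9 0 0 0 0;-.5 40 -10 0 0 0 0;-.5 40 -37 0 0 0 0;-.5 0 0 0 0 0 0'
python3 -c "
from h import *
im,c=snap('wrist','w5');crop('w5','w5c',100,500,90,290)"
```

```text
time_s: 17.0
ee_pos: [604.2, 197.5, 37.5]
ee_rot: [179.9, 29.5, -170.5]
force: [0.9, 0.3, 0.8]
time_s: 17.38
ee_pos: [606.3, 198.8, 35.9]
ee_rot: [179.8, 29.9, -170.5]
force: [1.5, -0.1, 7.6]
time_s: 17.75
ee_pos: [608.2, 199.9, 34.7]
ee_rot: [179.7, 30.2, -170.5]
force: [-1.0, -1.5, 17.9]
time_s: 18.12
ee_pos: [608.5, 200.0, 34.2]
ee_rot: [179.6, 30.4, -170.5]
force: [-10.8, -4.0, 34.3]
time_s: 19.38
ee_pos: [512.0, 123.9, 102.0]
ee_rot: [179.9, -0.7, -170.5]
force: [1.0, -0.5, 0.1]
gripper_width: 57.6
gripper_force: 0.0
w5c scale 1.95
```

View pics/w5c.png

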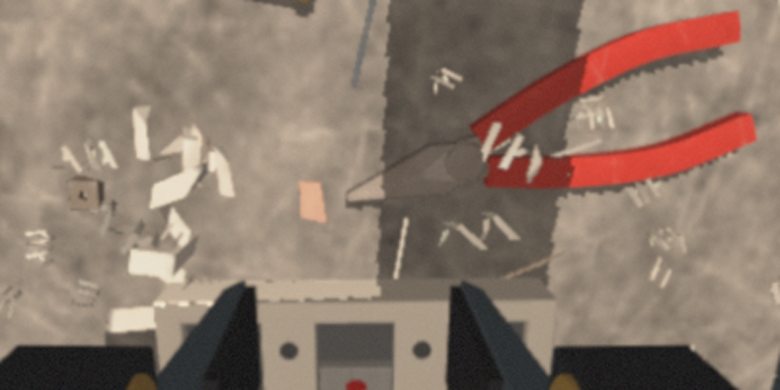

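Red in the middle is tipped too, with a dark gap at the near wall at crop (355,340), and it is centred between the fingers. Now grasping it.

```bash
python3 -m crank '0.08 -17 0.7 0 0 0 0;0.08 -17 .7 0 0 0 0;0.08 -17 .6 0 0 0 0;0.08 0 0 0 0 0 0;0.08 0 0 20 0 0 0;0.08 0 0 20 0 0 0;.08 0 0 21.5 0 0 0;.08 0 0 0 0 0 0' 25
python3 -m crank '0.5 0 0 0 0 0 0;1 0 0 0 0 0 0;1 0 0 0 0 0 0;1 0 0 0 0 0 0;1 0 0 0 0 0 0' 25
python3 -m crank '1 0 0 -10 0 0 0;1 0 0 -20 0 0 0;1 0 0 -20 0 0 0;1 0 0 0 0 0 0'
python3 -c "
from h import *
snap('side','s6');crop('s6','s6c',200,360,200,330)"
```

```text
time_s: 20.42
ee_pos: [564.7, 136.9, 40.2]
ee_rot: [179.9, -0.5, -170.4]
force: [-0.1, -0.2, 0.2]
gripper_width: 42.0
gripper_force: 0.0
time_s: 21.05
ee_pos: [564.6, 135.9, 40.6]
ee_rot: [180.0, -0.5, -170.4]
force: [-0.2, -4.6, 1.4]
gripper_width: 29.4
gripper_force: 25.0
time_s: 21.55
ee_pos: [566.7, 137.8, 92.5]
ee_rot: [179.8, -0.2, -170.4]
force: [-0.1, -0.5, -1.8]
gripper_width: 29.5
gripper_force: 24.9
s6c scale 4.538461538461538
```

View pics/s6c.png

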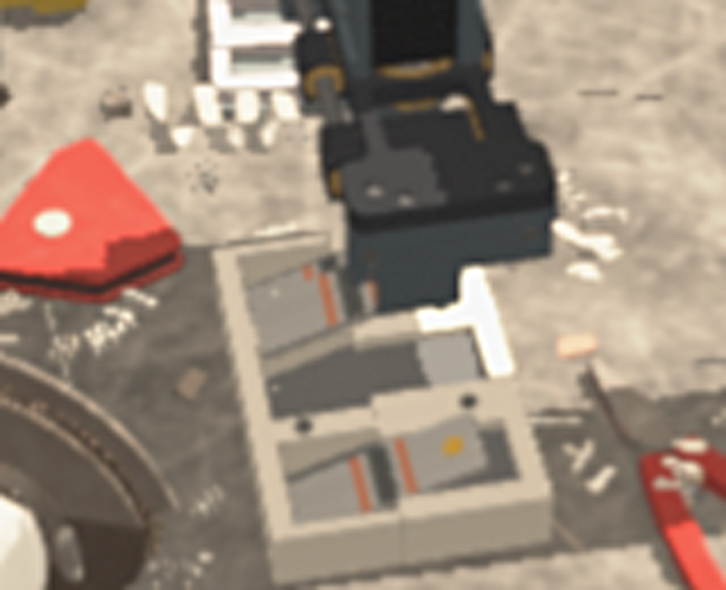

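Red is in the grip; yellow (dab at crop (452,445)) and blue (crop (300,310)) are tipped. I'll carry red over, looking at the carrier front on the way.

```bash
python3 -m crank '1 0 0 -8 0 0 7.2;1 -9 -35.9 -2 0 0 0;1 -9 -35.9 -2 0 0 0;1 -9 -35.9 -2 0 0 0;1 -9 -35.9 -2 0 0 0;1 -9 -35.9 -2 0 0 0;1 -9 -35.9 0 0 0 0;1 -9 -35.9 0 0 0 0;1 0 0 0 0 0 0;1 0 0 0 0 0 0'
python3 -c "
from h import *
im,c=snap('wrist','w7');crop('w7','w7c',120,420,60,280)
find('carrier');find('gate')
O=np.array([559,-117.5]);x=np.array([.9992,.04]);Y=np.array([-.04,.9992])
g=[(2,81),(36,81),(2,-81),(10,-19),(10,19),(40,19-6.5),(40,19+6.5),(40,-25.5),(40,-12.5)]
print([(a,(p).round(0).tolist()) for a,p in zip(g,((proj(c,[list(O+x*a+Y*b)+[20] for a,b in g])-[120,60])*min(780/300,590/220)))])
"
```

```text
time_s: 22.85
ee_pos: [638.2, -111.2, 106.8]
ee_rot: [179.9, -0.6, -177.6]
force: [0.9, 1.0, -1.1]
gripper_width: 29.6
gripper_force: 24.9
w7c scale 2.6
carrier []
gate [([556.0, -255.0, 34.0], 0.76)]
[((2, 81), [679.0, 171.0]), ((36, 81), [670.0, 285.0]), ((2, -81), [130.0, 170.0]), ((10, -19), [340.0, 197.0]), ((10, 19), [469.0, 197.0]), ((40, 12.5), [446.0, 297.0]), ((40, 25.5), [489.0, 298.0]), ((40, -25.5), [321.0, 297.0]), ((40, -12.5), [364.0, 297.0])]
```

View pics/w7c.png

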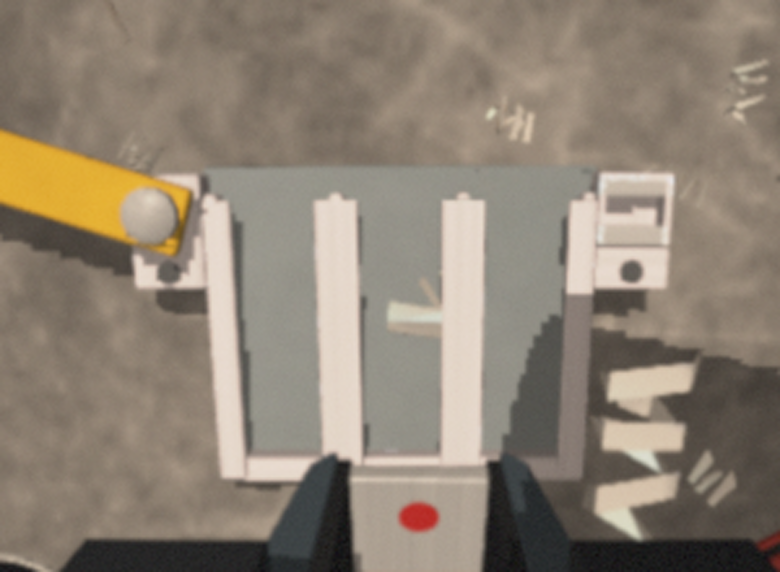

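The carrier sits 1 mm to −y of my estimate: strips at crop 443–485 against a predicted 446–489. Red is held straight, with its tail edge at crop y≈470.

Run:
```python
from h import *
c=load('w7');v=np.load('pics/w7.npy')
for z in (103,105,107): print(z,unproj(c,np.array([[350,470],[497,470.]])/2.6+[120,60],z).round(1).tolist())
print(v)
```

```text
103 [[623.1, -125.8, 103.0], [621.8, -94.2, 103.0]]
105 [[622.3, -125.6, 105.0], [621.1, -94.4, 105.0]]
107 [[621.5, -125.5, 107.0], [620.3, -94.6, 107.0]]
[ 6.38234433e+02 -1.11163949e+02  1.06785665e+02  1.79874036e+02
 -5.77479585e-01 -1.77628684e+02]
```

```bash
python3 -m crank '1 32 -1 0 0 0 0;1 32 -1 0 0 0 0;1 32 -1 0 0 0 0;1 32 -1 0 0 0 0;1 32 -1 0 0 0 0;1 0 0 0 0 -10 0;1 0 0 0 0 -10 0;1 0 0 0 0 0 0;1 0 0 0 0 0 0'
cat > cc.py <<'E'
from h import *
s=env.state();O=np.array([559,-119.5]);p=np.array(s['ee_pos'][:2])-O
R=Ro.from_euler('xyz',s['ee_rot'],degrees=True).as_matrix()
print('carrier TCP',(p@[.9992,.04]).round(1),(p@[-.04,.9992]).round(1),round(s['ee_pos'][2],1),'tilt',np.degrees(np.arctan2(R[0,2],-R[2,2])).round(1),'yaw',round(s['ee_rot'][2],1),'F',np.round(s['force'],1),'w',round(s['gripper_width'],1),'t',round(s['time_s'],1))
E
python3 cc.py
```

```text
time_s: 24.12
ee_pos: [481.1, -123.7, 110.3]
ee_rot: [-180.0, 19.6, -177.6]
force: [0.0, 1.1, -1.1]
gripper_width: 29.7
gripper_force: 24.9
carrier TCP -78.0 -1.1 110.3 tilt 19.6 yaw -177.6 F [ 0.   1.1 -1.1] w 29.7 t 24.1
```

```bash
python3 -m crank '1 11.3 .4 27.2 0 0 0;1 11.3 .4 27.2 0 0 0;1 11.3 .3 27.2 0 0 0;1 0 0 0 0 0 0;1 0 0 0 0 0 0' >/dev/null; python3 cc.py
```

```text
carrier TCP -82.2 -0.0 21.8 tilt 19.6 yaw -177.6 F [ 0.9 -0.3 -0.7] w 29.3 t 24.8
```

```bash
python3 -m crank '1 -7.5 0 2.7 0 0 0;1 -7.5 0 2.7 0 0 0;1 -7.5 0 2.7 0 0 0;1 0 0 0 0 0 0' >/dev/null; python3 cc.py
python3 -m crank '1 -7.5 0 2.7 0 0 0;1 -7.5 0 2.7 0 0 0;1 0 0 0 0 0 0' >/dev/null; python3 cc.py
python3 -m crank '1 -7.5 0 2.7 0 0 0;1 -7.5 0 2.7 0 0 0;1 0 0 0 0 0 0;1 0 0 0 0 0 0' >/dev/null; python3 cc.py
```

```text
carrier TCP -59.5 0.2 21.2 tilt 19.6 yaw -177.6 F [ 0.1 -0.4 -0. ] w 29.5 t 25.2
carrier TCP -43.7 0.2 20.8 tilt 19.6 yaw -177.6 F [-0.2  0.1 -0.5] w 29.2 t 25.6
carrier TCP -28.9 0.6 20.5 tilt 19.5 yaw -177.6 F [ 1.1  1.1 -0.9] w 29.4 t 26.1
```

```bash
python3 -m crank '1 -3.3 0 1.1 0 0 0;1 -3.2 0 1.1 0 0 0;1 0 0 0 0 0 0;1 0 0 0 0 0 0' >/dev/null; python3 cc.py
python3 -c "
from h import *
snap('side','s8');crop('s8','s8c',220,330,170,260)"
```

```text
carrier TCP -21.9 0.5 20.7 tilt 19.5 yaw -177.6 F [ 0.8  0.3 -1.1] w 29.3 t 26.6
s8c scale 6.555555555555555
```

View pics/s8c.png

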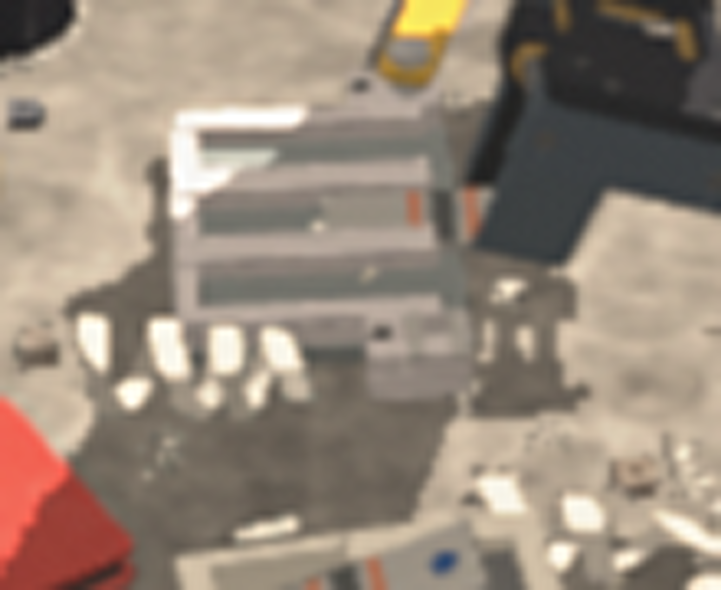

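The red coupon's head is under the lips of the middle lane, with the weld at crop (440,215) just at the mouth. I'll release it, back off, go upright, and push from behind.

```bash
python3 -m crank '0 0 0 0 0 0 0;0 0 0 0 0 0 0;0 14.1 0 -5.1 0 0 0;0 14.1 0 -5.1 0 0 0;0 14.1 0 -5.1 0 0 0;0 0 0 0 0 10 0;1 0 0 0 0 10 0;1 0 0 0 0 0 0;1 0 0 0 0 0 0'; python3 cc.py
```

```text
time_s: 27.8
ee_pos: [492.9, -115.1, 19.5]
ee_rot: [178.8, 3.2, -177.1]
force: [0.3, 0.1, -0.5]
gripper_width: 18.4
gripper_force: 0.0
carrier TCP -65.9 7.0 19.5 tilt 3.1 yaw -177.1 F [ 0.3  0.1 -0.5] w 18.4 t 27.8
```

```bash
python3 -m crank '1 0 0 0 0 0 0;1 0 0 0 0 0 0;1 0 0 0 0 0 0' >/dev/null; python3 cc.py
python3 -c "
from h import *
snap('wrist','w9');find('coupon_red');snap('side','s9');find('coupon_red','side')"
```

```text
carrier TCP -65.1 6.3 20.2 tilt 3.1 yaw -177.2 F [-0.1  0.7 -0.2] w 0.6 t 28.2
coupon_red [([562.0, -112.0, 11.0], 0.52)]
coupon_red [([553.0, -125.0, 8.0], 0.67), ([448.0, 207.0, 12.0], 0.45)]
```

```bash
python3 -m crank '1 0 -3 0 0 1.5 0;1 0 -3.2 0 -1.2 1.6 0.6;1 0 0 0 0 0 0;1 0 0 0 0 0 0' >/dev/null; python3 cc.py; python3 -c "
from h import *
s=env.state();print(np.round(s['qpos'],1),np.round(s['ee_rot'],1))"
```

```text
carrier TCP -64.7 0.1 19.9 tilt -0.1 yaw -177.7 F [-0.2  0.1 -1.1] w 0.5 t 28.9
[ -16.6   25.6  113.     3.3   42.1 -111.3] [ 177.7    0.  -177.7]
```

```bash
python3 -m crank '1 0 0 -1 2.3 0 0;1 0 0 0 0 0 0;1 -8 0 0 0 0 0;1 -8 0 0 0 0 0;1 -8 0 0 0 0 0;1 -6 0 0 0 0 0;1 0 0 0 0 0 0' >/dev/null; python3 cc.py
python3 -m crank '1 -8 0 0 0 0 0;1 -8 0 0 0 0 0;1 -4 0 0 0 0 0;1 0 0 0 0 0 0' >/dev/null; python3 cc.py
python3 -m crank '1 -3 0 0 0 0 0;1 -3 0 0 0 0 0;1 0 0 0 0 0 0' >/dev/null; python3 cc.py
python3 -m crank '1 -2 0 0 0 0 0;1 0 0 0 0 0 0' >/dev/null; python3 cc.py
```

```text
carrier TCP -33.8 -0.1 21.0 tilt 0.1 yaw -177.7 F [0.7 0.5 0. ] w 0.3 t 29.8
carrier TCP -14.0 0.0 21.1 tilt 0.1 yaw -177.7 F [-0.3  0.4  0. ] w 0.6 t 30.2
carrier TCP -9.0 0.1 21.0 tilt 0.0 yaw -177.7 F [-1.5 -0.5  1. ] w 0.2 t 30.6
carrier TCP -8.8 0.1 20.9 tilt -0.2 yaw -177.7 F [-5.4 -2.4  3.8] w 0.2 t 30.9
```

```bash
python3 -m crank '1 -2 0 0 0 0 0;1 -2 0 0 0 0 0;1 0 0 0 0 0 0' >/dev/null; python3 cc.py
python3 -m crank '1 10 0 0 0 0 0;1 10 0 0 0 0 0;1 0 0 -40 0 0 0;1 0 0 -45 0 0 0;1 0 0 0 0 0 0' >/dev/null; python3 cc.py
python3 -c "
from h import *
snap('side','s10');find('coupon_red','side');find('coupon_blue','side');find('coupon_yellow','side');snap('top','t10')
for n in ['coupon_red','coupon_blue','coupon_yellow']:find(n,'top')
crop('s10','s10c',220,330,170,260)"
```

```text
carrier TCP -8.4 0.2 20.8 tilt -0.7 yaw -177.6 F [-13.1  -3.    9.6] w 0.3 t 31.2
carrier TCP -19.9 -0.7 109.7 tilt 0.6 yaw -177.7 F [-0.   0.1 -0.4] w 0.1 t 31.9
coupon_red [([609.0, -128.0, 10.0], 0.74)]
coupon_blue [([589.0, 84.0, 29.0], 0.76)]
coupon_yellow [([575.0, 195.0, 25.0], 0.75)]
coupon_red [([450.0, 205.0, 9.0], 0.28)]
coupon_blue [([597.0, 78.0, 25.0], 0.64)]
coupon_yellow [([579.0, 198.0, 26.0], 0.77), ([449.0, 206.0, 8.0], 0.38)]
s10c scale 6.555555555555555
```

View pics/s10c.png

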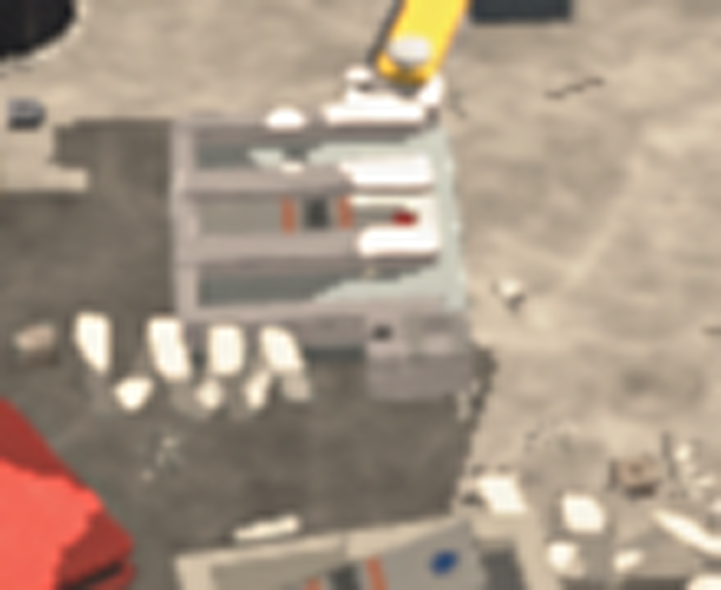

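Red is home in the middle lane: its end is at the stop, with the dab at crop (402,217). Now for blue.

```bash
cat > tc.py <<'E'
from h import *
s=env.state();p=np.array(s['ee_pos'][:2])-[579,137.2]
print('tray TCP',(p@[.986,.165]).round(1),(p@[-.165,.986]).round(1),round(s['ee_pos'][2],1),np.round(s['ee_rot'],1),'F',np.round(s['force'],1),'w',round(s['gripper_width'],1),'t',round(s['time_s'],1))
E
python3 -m crank '1 0 0 0 0 0 -7.2;.08 -13.2 38.4 0 0 0 0;.08 -13.2 38.4 0 0 0 0;.08 -13.2 38.4 0 0 0 0;.08 -13.2 38.4 0 0 0 0;.08 -13.2 38.4 0 0 0 0;.08 0 0 0 0 0 0;.08 0 0 0 0 0 0' >/dev/null; python3 tc.py
```

```text
tray TCP -19.1 -55.3 105.6 [-180.    -0.  -170.5] F [-0.4 -0.7 -0.8] w 42.3 t 33.3
```

```bash
python3 -m crank '.08 -3 -.5 20 0 0 0;.08 0 0 20 0 0 0;.08 0 0 25 0 0 0;.08 0 0 0 0 0 0;.08 0 0 0 0 0 0' 25 >/dev/null; python3 tc.py
python3 -m crank '0.5 0 0 0 0 0 0;1 0 0 0 0 0 0;1 0 0 0 0 0 0;1 0 0 0 0 0 0;1 0 0 0 0 0 0' 25 >/dev/null; python3 tc.py
python3 -m crank '1 0 0 -10 0 0 0;1 0 0 -20 0 0 0;1 0 0 -38 0 0 7.2;1 0 0 0 0 0 0;1 0 0 0 0 0 0'>/dev/null; python3 tc.py;python3 cc.py
```

```text
tray TCP -16.0 -56.4 41.2 [ 180.     0.  -170.6] F [ 0.7  0.7 -0.5] w 41.8 t 33.9
tray TCP -15.6 -55.5 41.3 [-1.800e+02  1.000e-01 -1.705e+02] F [-1.6 -1.8  1.4] w 29.2 t 34.5
tray TCP -16.2 -55.3 108.7 [ 180.     0.  -177.6] F [-0.8 -0.3 -2.2] w 29.8 t 35.1
carrier TCP 21.1 198.8 108.7 tilt 0.0 yaw -177.6 F [-0.8 -0.3 -2.2] w 29.8 t 35.1
```

```bash
python3 -m crank '1 20.6 -32.2 0 0 0 0;1 20.6 -32.2 0 0 0 0;1 20.6 -32.2 0 0 0 0;1 20.6 -32.2 0 0 0 0;1 20.6 -32.2 0 0 0 0;1 0 0 0 0 -10 0;1 0 0 0 0 -10 0;1 0 0 0 0 0 0;1 0 0 0 0 0 0;1 0 0 0 0 0 0' >/dev/null; python3 cc.py
```

```text
carrier TCP -79.0 37.4 109.6 tilt 20.1 yaw -177.6 F [ 0.9 -0.  -1.3] w 29.3 t 36.4
```

```bash
python3 -m crank '1 10.8 .2 27.2 0 0 0;1 10.8 .2 27.2 0 0 0;1 10.8 .2 27.1 0 0 0;1 0 0 0 0 0 0;1 0 0 0 0 0 0' >/dev/null; python3 cc.py
python3 -m crank '1 -7.5 0 2.7 0 0 0;1 -7.5 0 2.7 0 0 0;1 -7.5 0 2.7 0 0 0;1 0 0 0 0 0 0' >/dev/null; python3 cc.py
python3 -m crank '1 -7.5 0 2.7 0 0 0;1 -7.5 0 2.7 0 0 0;1 0 0 0 0 0 0' >/dev/null; python3 cc.py
```

```text
carrier TCP -82.1 38.1 22.1 tilt 20.1 yaw -177.6 F [-0.   0.4 -0.6] w 29.3 t 37.0
carrier TCP -58.7 38.1 21.8 tilt 20.1 yaw -177.6 F [ 0.4  0.2 -0.8] w 29.4 t 37.5
carrier TCP -42.9 38.1 21.7 tilt 20.1 yaw -177.7 F [-0.7  0.3 -1.2] w 29.3 t 37.9
```

```bash
python3 -m crank '1 -7.5 0 2.7 0 0 0;1 -7.5 0 2.7 0 0 0;1 0 0 0 0 0 0' >/dev/null; python3 cc.py
python3 -m crank '1 -4.7 0 2 0 0 0;1 0 0 0 0 0 0;1 0 0 0 0 0 0' >/dev/null; python3 cc.py
python3 -m crank '0 0 0 0 0 0 0;0 0 0 0 0 0 0;0 14.1 0 -5.1 0 0 0;0 14.1 0 -5.1 0 0 0;0 14.1 0 -5.1 0 0 0;0 0 0 0 0 5 0;1 0 0 0 0 5 0;1 0 0 0 0 5 0;1 0 0 0 0 5 0;1 0 0 0 0 0 0' >/dev/null;python3 -m crank '1 0 0 0 0 0 0;1 0 0 0 0 0 0' |grep rot; python3 cc.py
```

```text
carrier TCP -26.9 38.1 21.8 tilt 20.1 yaw -177.7 F [-0.8  0.4 -0.8] w 29.2 t 38.3
carrier TCP -23.0 38.3 21.2 tilt 20.0 yaw -177.7 F [ 1.   0.1 -0.2] w 29.5 t 38.6
ee_rot: [180.0, 0.0, -177.7]
carrier TCP -68.9 38.4 21.1 tilt 0.0 yaw -177.7 F [-0.2 -0.6  0.1] w 0.6 t 40.1
```

Clean this time. Push blue home.

```bash
python3 -m crank '1 -8 0 0 0 0 0;1 -8 0 0 0 0 0;1 -8 0 0 0 0 0;1 -8 0 0 0 0 0;1 -8 0 0 0 0 0;1 -8 0 0 0 0 0;1 -6 0 0 0 0 0;1 0 0 0 0 0 0' >/dev/null; python3 cc.py
python3 -m crank '1 -3 0 0 0 0 0;1 -3 0 0 0 0 0;1 0 0 0 0 0 0' >/dev/null; python3 cc.py
python3 -m crank '1 -3 0 0 0 0 0;1 -2 0 0 0 0 0;1 0 0 0 0 0 0' >/dev/null; python3 cc.py
```

```text
carrier TCP -13.0 38.3 21.2 tilt 0.1 yaw -177.7 F [ 0.2 -0.1 -0.4] w 0.4 t 41.1
carrier TCP -9.0 38.4 21.1 tilt -0.1 yaw -177.7 F [-3.8  0.2  2.4] w 0.4 t 41.5
carrier TCP -8.6 38.4 20.9 tilt -0.6 yaw -177.6 F [-13.6  -2.1  10. ] w 0.5 t 41.9
```

```bash
python3 -m crank '1 10 0 0 0 0 0;1 5 0 0 0 0 0;1 0 0 -44 0 0 0;1 0 0 -45 0 0 0;1 0 0 0 0 0 -7.2' >/dev/null
python3 -m crank '.08 -8.7 38 0 0 0 0;.08 -8.7 38 0 0 0 0;.08 -8.7 38 0 0 0 0;.08 -8.7 38 0 0 0 0;.08 -8.7 38 0 0 0 0;.08 -8.7 38 0 0 0 0;.08 -8.7 38 0 0 0 0;.08 0 0 0 0 0 0;.08 0 0 0 0 0 0' >/dev/null;python3 tc.py
python3 -c "
from h import *
snap('side','s11')
for n in ['coupon_red','coupon_blue','coupon_yellow']:find(n,'side')"
```

```text
tray TCP -14.2 56.1 110.3 [-1.800e+02  1.000e-01 -1.705e+02] F [-0.7 -0.2  0.1] w 41.9 t 43.6
coupon_red [([630.0, -125.0, 9.0], 0.55)]
coupon_blue [([635.0, -123.0, 18.0], 0.75)]
coupon_yellow [([571.0, 195.0, 27.0], 0.8)]
```

```bash
python3 -m crank '.08 1.8 0 23 0 0 0;.08 0 0 23 0 0 0;.08 0 0 23.5 0 0 0;.08 0 0 0 0 0 0;.08 0 0 0 0 0 0' 25 >/dev/null; python3 tc.py
python3 -m crank '0.5 0 0 0 0 0 0;1 0 0 0 0 0 0;1 0 0 0 0 0 0;1 0 0 0 0 0 0;1 0 0 0 0 0 0' 25 >/dev/null; python3 tc.py
python3 -m crank '1 0 0 -10 0 0 0;1 0 0 -20 0 0 0;1 0 0 -38 0 0 7.2;1 0 0 0 0 0 0;1 0 0 0 0 0 0'>/dev/null; python3 tc.py;python3 cc.py
```

```text
tray TCP -16.0 55.8 41.0 [ 1.800e+02  1.000e-01 -1.705e+02] F [-0.4  0.6 -0.8] w 42.3 t 44.5
tray TCP -16.0 56.4 40.9 [ 1.800e+02  1.000e-01 -1.705e+02] F [ 0.1 -0.2 -0.7] w 0.4 t 45.1
tray TCP -16.4 56.3 109.0 [ 1.800e+02  1.000e-01 -1.776e+02] F [-0.1 -0.4  0.4] w 0.9 t 45.7
carrier TCP 7.0 309.5 109.0 tilt 0.1 yaw -177.6 F [-0.1 -0.4  0.4] w 0.9 t 45.7
```

The grip closed on air, so I'll look at the yellow pocket.

```bash
python3 -m crank '1 0 0 0 0 0 -7.2;1 -25 0 0 0 0 0;1 -25 0 0 0 0 0;1 0 0 0 0 0 0;1 0 0 0 0 0 0'>/dev/null; python3 tc.py
python3 -c "
from h import *
snap('wrist','w12');find('coupon_yellow');crop('w12','w12c',160,420,80,270)"
```

```text
tray TCP 32.5 56.2 107.8 [-1.800e+02 -1.000e-01 -1.705e+02] F [ 0.3 -0.9 -0.5] w 0.7 t 46.4
coupon_yellow [([567.0, 194.0, 26.0], 0.72)]
w12c scale 3.0
```

View pics/w12c.png

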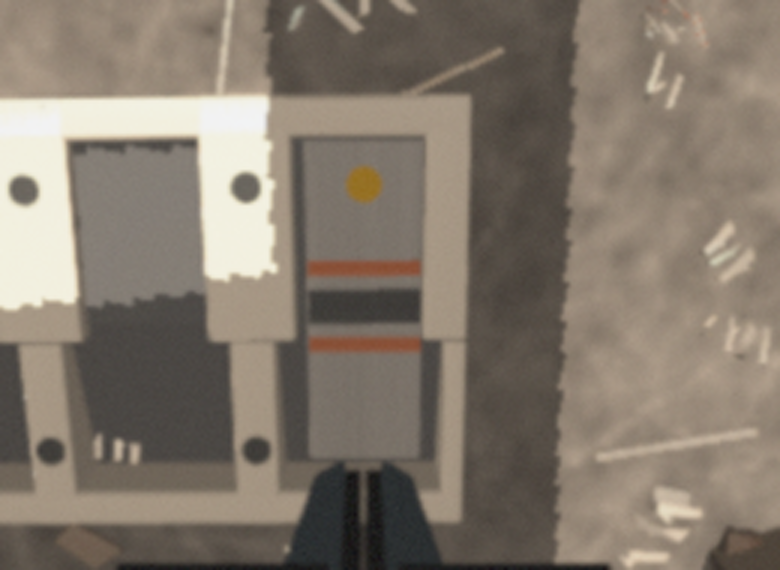

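Yellow was knocked back flat against the near wall (dab at crop (365,185)). I'll press it again.

```bash
python3 -m crank '1 0 0 0 0 -7.5 0;1 0 0 0 0 -7.5 0;1 0 0 0 0 -7.5 0;1 0 0 0 0 -7.5 0;1 0 0 0 0 0 0;1 0 0 0 0 0 0;1 8.6 0 17 0 0 0;1 8.6 0 17 0 0 0;1 8.6 0 17 0 0 0;1 0 0 0 0 0 0'>/dev/null; python3 tc.py
```

```text
tray TCP 38.1 56.0 51.0 [-179.9   30.  -170.5] F [ 0.1  0.3 -0.3] w 0.6 t 47.7
```

```bash
python3 -m crank '1 3.5 0 6 0 0 0;1 1.8 0 3 0 0 0;1 1.8 0 3 0 0 0;1 0 0 0 0 0 0;1 1 0 1.73 0 0 0;1 1 0 1.73 0 0 0;1 0 0 0 0 0 0' >/dev/null; python3 tc.py
python3 -m crank '1 1 0 1.73 0 0 0;1 0.5 0 .87 0 0 0;1 0 0 0 0 0 0'>/dev/null;  python3 tc.py
python3 -m crank '1 -7 0 -12 0 0 0;1 -7 0 -12 0 0 0;1 -20 0 -34 0 0 0;1 0 0 0 0 7.5 0;1 0 0 0 0 7.5 0;1 0 0 0 0 7.5 0;1 0 0 0 0 7.5 0;.08 0 0 0 0 0 0;.08 0 0 0 0 0 0' >/dev/null; python3 tc.py
python3 -c "
from h import *
im,c=snap('wrist','w13');find('coupon_yellow')
# dab location
h=cv2.cvtColor(im,cv2.COLOR_BGR2HSV);m=cv2.inRange(h,(18,150,90),(35,255,255))
n,l,st,ce=cv2.connectedComponentsWithStats(m)
for i in range(1,n):
  if st[i,4]>30: print(st[i],ce[i].round(1),[unproj(c,ce[i],z).round(1).tolist() for z in (27,36)])
v=load('w12');print(unproj(v,np.array([[365,185.]])/3+[160,80],27).round(1))
"
```

```text
tray TCP 38.7 56.8 35.5 [ 179.9   30.3 -170.5] F [1.2 1.1 4.9] w 0.7 t 48.6
tray TCP 39.5 57.0 34.7 [ 179.9   30.5 -170.5] F [-5.1 -1.7 16.1] w 0.6 t 49.0
tray TCP 36.2 56.2 97.3 [-180.     0.  -170.5] F [-0.2  0.1 -1. ] w 17.9 t 50.1
coupon_yellow [([566.0, 195.0, 24.0], 0.61)]
[276 135  11  12 103] [281.  140.5] [[[540.3, 188.5, 27.0]], [[539.7, 188.4, 36.0]]]
[320 320   6  12  31] [323.1 325.9] [[[688.8, 250.4, 27.0]], [[682.4, 247.9, 36.0]]]
[[537.9 188.6  27. ]]
```

Yellow's dab moved only about 2 mm, so it fell back. I'll press again, harder, with a drag toward the well.

```bash
python3 -m crank '1 0 0 0 0 -7.5 0;1 0 0 0 0 -7.5 0;1 0 0 0 0 -7.5 0;1 0 0 0 0 -7.5 0;1 0 0 0 0 0 0;1 0 0 0 0 0 0;1 9.5 0 15.2 0 0 0;1 9.5 0 15.2 0 0 0;1 8.5 0 15.2 0 0 0;1 0 0 0 0 0 0'>/dev/null; python3 tc.py
python3 -m crank '1 3 0 5.2 0 0 0;1 2 0 3.5 0 0 0;1 1 0 1.73 0 0 0;1 1 0 1.73 0 0 0;1 0 0 0 0 0 0'>/dev/null;  python3 tc.py
```

```text
tray TCP 37.5 56.0 44.3 [-179.9   30.  -170.5] F [-0.4 -0.2  1.2] w 0.4 t 51.4
tray TCP 39.4 56.7 34.9 [ 179.9   30.5 -170.5] F [-4.6 -1.4 13.3] w 0.5 t 52.0
```

```bash
python3 -m crank '1 -1.6 0 2 0 0 0;1 -1.5 0 2 0 0 0;1 0 0 0 0 0 0'>/dev/null;  python3 tc.py
python3 -m crank '1 -1.6 0 2 0 0 0;1 0 0 0 0 0 0'>/dev/null;  python3 tc.py
python3 -m crank '1 -8 0 -14 0 0 0;1 -7 0 -12 0 0 0;1 -20 0 -34 0 0 0;1 0 0 0 0 7.5 0;1 0 0 0 0 7.5 0;1 0 0 0 0 7.5 0;1 0 0 0 0 7.5 0;.08 0 0 0 0 0 0;.08 0 0 0 0 0 0' >/dev/null; python3 tc.py
cat > dab.py <<'E'
from h import *
im,c=snap('wrist','w14')
h=cv2.cvtColor(im,cv2.COLOR_BGR2HSV);m=cv2.inRange(h,(18,150,90),(35,255,255))
n,l,st,ce=cv2.connectedComponentsWithStats(m)
for i in range(1,n):
  if st[i,4]>30: print(st[i],ce[i].round(1),[unproj(c,ce[i],z).round(1).tolist() for z in (27,36)])
E
python3 dab.py
```

```text
tray TCP 40.1 56.6 34.2 [-180.    30.4 -170.5] F [-30.4  -4.   41.3] w 0.1 t 52.4
tray TCP 40.4 56.6 34.0 [-180.    30.3 -170.5] F [-45.5  -4.5  55.3] w 0.4 t 52.7
tray TCP 43.0 56.5 97.3 [ 1.800e+02  1.000e-01 -1.705e+02] F [-0.8  0.6  0.2] w 17.8 t 53.8
[275 142  12  11 101] [280.3 147. ] [[[551.6, 190.2, 27.0]], [[550.8, 190.1, 36.0]]]
[359 347  53  20 617] [385.9 356.3] [[[719.2, 315.6, 27.0]], [[711.9, 310.5, 36.0]]]
[329 352  28  17 246] [341.5 360.8] [[[730.1, 276.5, 27.0]], [[722.3, 273.0, 36.0]]]
```

Yellow has slid 12 mm into the well and is tipped. Grasping it.

```bash
python3 -m crank '.08 29.5 0 0 0 0 0;.08 29.5 0 0 0 0 0;.08 0 -.3 20 0 0 0;.08 0 0 20 0 0 0;.08 0 0 16.3 0 0 0;.08 0 0 0 0 0 0;.08 0 0 0 0 0 0' 25 >/dev/null; python3 tc.py
python3 -m crank '0.5 0 0 0 0 0 0;1 0 0 0 0 0 0;1 0 0 0 0 0 0;1 0 0 0 0 0 0;1 0 0 0 0 0 0' 25 >/dev/null; python3 tc.py
python3 -m crank '1 0 0 -10 0 0 0;1 0 0 -20 0 0 0;1 0 0 -38 0 0 7.2;1 0 0 0 0 0 0;1 0 0 0 0 0 0'>/dev/null; python3 tc.py;python3 cc.py
```

```text
tray TCP -15.3 56.1 41.3 [ 1.800e+02  1.000e-01 -1.705e+02] F [-0.6  1.1 -0.9] w 41.9 t 54.7
tray TCP -15.1 56.0 41.3 [ 1.800e+02  1.000e-01 -1.705e+02] F [-0.7 -0.   2.1] w 29.5 t 55.4
tray TCP -15.9 55.9 108.6 [ 180.     0.  -177.6] F [-0.8 -0.5 -1.3] w 29.3 t 56.0
carrier TCP 7.5 309.2 108.6 tilt 0.0 yaw -177.6 F [-0.8 -0.5 -1.3] w 29.3 t 56.0
```

```bash
python3 -m crank '1 10.9 -43.4 0 0 0 0;1 10.9 -43.4 0 0 0 0;1 10.9 -43.4 0 0 0 0;1 10.9 -43.4 0 0 0 0;1 10.9 -43.4 0 0 0 0;1 10.9 -43.4 0 0 0 0;1 10.9 -43.4 0 0 0 0;1 10.9 -43.4 0 0 0 0;1 0 0 0 0 0 0' >/dev/null; python3 cc.py
python3 -m crank '1 0 0 0 0 -6.7 0;1 0 0 0 0 -6.7 0;1 0 0 0 0 -6.7 0;1 0 0 0 0 0 0;1 0 0 0 0 0 0' >/dev/null; python3 cc.py
```

```text
carrier TCP -80.5 -39.8 107.5 tilt -0.1 yaw -177.9 F [ 0.3 -0.  -0.3] w 29.2 t 57.1
carrier TCP -78.1 -37.7 109.0 tilt 20.1 yaw -177.6 F [-0.5 -0.2 -1.4] w 29.3 t 57.7
```

```bash
python3 -m crank '1 10.9 -.1 27 0 0 0;1 10.9 -.1 27 0 0 0;1 10.8 -.1 26.8 0 0 0;1 0 0 0 0 0 0;1 0 0 0 0 0 0' >/dev/null; python3 cc.py
python3 -m crank '1 -7.5 0 2.7 0 0 0;1 -7.5 0 2.7 0 0 0;1 -7.5 0 2.7 0 0 0;1 0 0 0 0 0 0' >/dev/null; python3 cc.py
python3 -m crank '1 -7.5 0 2.7 0 0 0;1 -7.5 0 2.7 0 0 0;1 0 0 0 0 0 0' >/dev/null; python3 cc.py
```

```text
carrier TCP -78.2 -36.9 25.7 tilt 19.8 yaw -177.7 F [-0.5 -1.1 -1.8] w 29.4 t 58.4
carrier TCP -54.9 -36.9 25.2 tilt 19.8 yaw -177.8 F [-1.  -0.4 -1.5] w 29.3 t 58.9
carrier TCP -38.8 -36.8 25.0 tilt 19.8 yaw -177.7 F [-0.   0.4 -1.5] w 29.4 t 59.2
```

```bash
python3 -m crank '1 9.4 0 -3.4 0 0 0;1 9.4 0 -3.4 0 0 0;1 9.4 0 -3.4 0 0 0;1 9.4 0 -3.4 0 0 0;1 0 0 0 0 0 0;1 1.2 -1 3 0 0 0;1 0 0 0 0 0 0' >/dev/null; python3 cc.py
python3 -c "
from h import *
snap('side','s15');find('coupon_yellow','side')
im=cv2.imread('pics/s15.png');c=cam('side')
O=np.array([559,-119.5]);x=np.array([.9992,.04]);Y=np.array([-.04,.9992])
s=env.state();p=np.array(s['ee_pos'][:2])-O;tx=p@x
for z in(10,15):print([proj(c,[list(O+x*(tx+d)+Y*(-37))+[z]]).round().tolist()[0] for d in(-12,30,72)])
crop('s15','s15c',240,350,160,250)"
```

```text
carrier TCP -78.9 -37.4 22.6 tilt 19.7 yaw -177.8 F [ 0.3  0.2 -0.1] w 29.1 t 60.1
coupon_yellow [([523.0, -153.0, 13.0], 0.49), ([605.0, -126.0, 10.0], 0.24)]
[[327.0, 193.0], [309.0, 194.0], [292.0, 194.0]]
[[327.0, 191.0], [310.0, 192.0], [292.0, 193.0]]
s15c scale 6.555555555555555
```

View pics/s15c.png

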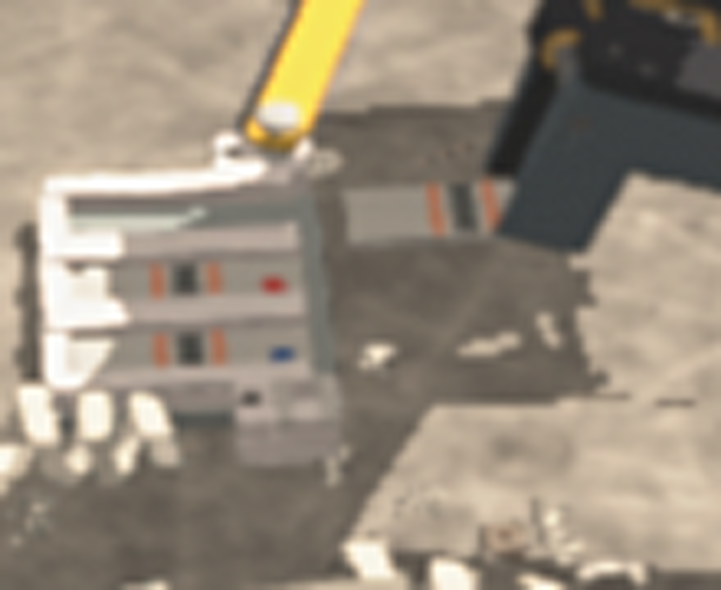

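Yellow is held level in front of the free lane, with red and blue home behind it. Inserting.

```bash
python3 -m crank '1 0.2 -.5 .5 0 0 0;1 -7.5 0 2.7 0 0 0;1 -7.5 0 2.7 0 0 0;1 -7.5 0 2.7 0 0 0;1 0 0 0 0 0 0' >/dev/null; python3 cc.py
python3 -m crank '1 -7.5 0 2.7 0 0 0;1 -7.5 0 2.7 0 0 0;1 0 0 0 0 0 0' >/dev/null; python3 cc.py
python3 -m crank '1 -7.5 0 2.7 0 0 0;1 -7.5 0 2.7 0 0 0;1 0 0 0 0 0 0' >/dev/null; python3 cc.py
```

```text
carrier TCP -54.3 -37.9 22.3 tilt 19.7 yaw -177.8 F [-0.5 -0.5 -0.7] w 29.5 t 60.8
carrier TCP -38.5 -38.0 22.3 tilt 19.7 yaw -177.8 F [-0.  -0.7 -0.7] w 29.3 t 61.2
carrier TCP -22.5 -38.0 22.3 tilt 19.7 yaw -177.8 F [ 0.5  0.  -2.2] w 29.3 t 61.6
```

```bash
python3 -m crank '0 0 0 0 0 0 0;0 0 0 0 0 0 0;0 14.1 0 -5.1 0 0 0;0 14.1 0 -5.1 0 0 0;0 14.1 0 -5.1 0 0 0;0 0 0 0 0 5 0;1 0 0 0 0 5 0;1 0 0 0 0 5 0;1 0 0 0 0 5 0;1 0 0 0 0 0 0' >/dev/null;python3 -m crank '1 0 0 0 0 0 0;1 0 0 0 0 0 0' |grep rot; python3 cc.py
```

```text
ee_rot: [-179.8, -0.4, -177.9]
carrier TCP -69.4 -37.5 22.2 tilt -0.4 yaw -177.9 F [0.4 0.6 0.3] w 0.4 t 63.1
```

```bash
python3 -m crank '1 0 -.4 1.2 0 0 0;1 -8 0 0 0 0 0;1 -8 0 0 0 0 0;1 -8 0 0 0 0 0;1 -8 0 0 0 0 0;1 -8 0 0 0 0 0;1 -8 0 0 0 0 0;1 -6 0 0 0 0 0;1 0 0 0 0 0 0' >/dev/null; python3 cc.py
python3 -m crank '1 -3 0 0 0 0 0;1 -3 0 0 0 0 0;1 0 0 0 0 0 0' >/dev/null; python3 cc.py
python3 -m crank '1 -3 0 0 0 0 0;1 -2 0 0 0 0 0;1 0 0 0 0 0 0' >/dev/null; python3 cc.py
python3 -m crank '1 10 0 0 0 0 0;1 15 0 0 0 0 0;1 0 0 -44 0 0 0;1 0 0 -45 0 0 0;1 50 0 0 0 0 0;1 50 0 0 0 0 0;1 0 0 0 0 0 0;1 0 0 0 0 0 0' >/dev/null; python3 cc.py
python3 - <<'E'
from h import *
im,c=snap('side','s16');t=cam('top');it=grab_frame('top')
for n in ['coupon_red','coupon_blue','coupon_yellow','gate','stud']:find(n,'side')
O=np.array([559,-119.5]);x=np.array([.9992,.04]);Y=np.array([-.04,.9992])
# dark profile along each lane: weld should sit at carrier x 50
for y in(-38,0,38):
    xs=np.arange(4,92,4);uv=proj(c,[list(O+x*a+Y*y)+[13] for a in xs])
    g=cv2.cvtColor(im,cv2.COLOR_BGR2GRAY);print(y,[int(cv2.getRectSubPix(g,(1,1),tuple(map(float,p)))[0,0]) for p in uv])
E
```

```text
carrier TCP -13.6 -38.4 20.8 tilt -0.3 yaw -177.9 F [ 0.2 -1.2 -0.2] w 0.6 t 64.2
carrier TCP -8.8 -38.3 20.6 tilt -0.4 yaw -177.9 F [-1.5 -1.3  0.4] w 0.4 t 64.6
carrier TCP -8.3 -38.2 20.5 tilt -1.0 yaw -177.9 F [-11.8  -2.3   8.4] w 0.9 t 65.0
carrier TCP -127.0 -37.9 111.0 tilt -0.2 yaw -177.9 F [ 0.4 -0.3 -0.1] w 0.6 t 66.0
coupon_red [([608.0, -127.0, 9.0], 0.73)]
coupon_blue [([608.0, -82.0, 14.0], 0.7), ([542.0, -322.0, 50.0], 0.69)]
coupon_yellow [([615.0, -165.0, 14.0], 0.54)]
gate [([554.0, -273.0, 34.0], 0.63)]
stud [([541.0, -321.0, 56.0], 0.46)]
-38 [115, 131, 158, 148, 151, 151, 149, 149, 145, 136, 140, 114, 111, 137, 140, 146, 149, 150, 149, 149, 149, 146]
0 [190, 142, 147, 125, 107, 135, 147, 147, 145, 138, 134, 104, 104, 133, 136, 146, 147, 147, 146, 146, 148, 149]
38 [114, 127, 145, 108, 94, 136, 150, 149, 146, 136, 136, 97, 100, 141, 134, 144, 146, 147, 148, 148, 147, 143]
```

All three welds sit at carrier x≈50, so all are home. Now the gate closing path.

Run:
```python
from h import *
s=env.state();prev=np.array(s['ee_pos'][:2]);print(prev,s['ee_rot'])
P=np.array([576,-189.]);Rz=np.array([[.9993,.0366],[-.0366,.9993]])
for a in [165,164.9]+list(range(155,4,-10))+[2.3]:
    off=36 if a==165 else 28
    A=np.radians(a);d=np.array([-np.sin(A),np.cos(A)]);n=np.array([-np.cos(A),-np.sin(A)])
    c=P+110*d+n*off;D=c-prev;u=np.array([np.cos(np.radians(-177.9)),np.sin(np.radians(-177.9))]);w=np.array([u[1],-u[0]])
    print(a,c.round(1),(D@u).round(1),(D@w).round(1));prev=c
```

```text
[ 433.33804799 -162.07631759] [-179.75920086   -0.37967606 -177.88988862]
165 [ 582.3 -304.6] -143.6 -147.9
164.9 [ 574.4 -302.5] 7.8 2.4
155 [ 554.9 -300.5] 19.4 2.7
145 [ 535.8 -295.2] 18.8 6.1
135 [ 518.  -286.6] 17.5 9.2
125 [ 502. -275.] 15.6 12.1
115 [ 488.1 -260.9] 13.3 14.7
105 [ 477.  -244.5] 10.5 16.7
95 [ 468.9 -226.5] 7.5 18.3
85 [ 464.  -207.3] 4.2 19.3
75 [ 462.5 -187.6] 0.8 19.8
65 [ 464.5 -167.9] -2.7 19.6
55 [ 469.8 -148.8] -6.1 18.8
45 [ 478.4 -131. ] -9.2 17.5
35 [ 490. -115.] -12.1 15.6
25 [ 504.1 -101.1] -14.7 13.3
15 [520.5 -90. ] -16.7 10.5
5 [538.5 -81.9] -18.3 7.5
2.3 [543.6 -80.2] -5.1 1.5
```

```bash
python3 -m crank '1 -36 -37 0 0 0 0;1 -36 -37 0 0 0 0;1 -36 -37 0 0 0 0;1 -36 -37 0 0 0 0;1 0 0 0 0 0 0;1 0 0 25 0 0 0;1 0 0 25 0 0 0;1 0 0 26 0 0 0;1 0 0 0 0 0 0;1 0 0 0 0 0 0'
python3 -c "
from h import *
s=env.state();print(np.round(s['ee_pos'],1))"
```

```text
time_s: 67.55
ee_pos: [581.9, -304.9, 35.1]
ee_rot: [-179.7, -0.3, -177.9]
force: [-0.5, -0.5, 0.3]
gripper_width: 0.2
gripper_force: 0.0
[ 581.9 -304.9   35.1]
```

```bash
python3 -m crank '1 7.8 2.4 0 0 0 0;1 19.4 2.7 0 0 0 0;1 18.8 6.1 0 0 0 0;1 17.5 9.2 0 0 0 0;1 15.6 12.1 0 0 0 0;1 13.3 14.7 0 0 0 0;1 10.5 16.7 0 0 0 0;1 7.5 18.3 0 0 0 0;1 4.2 19.3 0 0 0 0;1 .8 19.8 0 0 0 0'
python3 -m crank '1 -2.7 19.6 0 0 0 0;1 -6.1 18.8 0 0 0 0;1 -9.2 17.5 0 0 0 0;1 -12.1 15.6 0 0 0 0;1 -14.7 13.3 0 0 0 0;1 -16.7 10.5 0 0 0 0;1 -9 3.7 0 0 0 0;1 0 0 0 0 0 0'
python3 -m crank '1 -5 2 0 0 0 0;1 -5 1 0 0 0 0;1 0 0 0 0 0 0'; python3 cc.py
python3 -m crank '1 -3 0 0 0 0 0;1 0 0 0 0 0 0'>/dev/null; python3 cc.py
```

```text
time_s: 68.8
ee_pos: [461.9, -187.0, 34.8]
ee_rot: [-179.7, -0.3, -177.9]
force: [1.5, -1.2, -0.5]
gripper_width: 0.4
gripper_force: 0.4
time_s: 69.8
ee_pos: [529.6, -86.4, 33.4]
ee_rot: [-179.8, -0.4, -177.9]
force: [-1.0, -0.8, -0.6]
gripper_width: 0.7
gripper_force: 0.0
time_s: 70.18
ee_pos: [539.0, -83.3, 33.5]
ee_rot: [-179.8, -0.3, -177.9]
force: [-0.7, -0.3, 0.4]
gripper_width: 0.2
gripper_force: 0.0
carrier TCP -18.6 36.9 33.5 tilt -0.3 yaw -177.9 F [-0.7 -0.3  0.4] w 0.2 t 70.2
carrier TCP -15.7 37.0 33.5 tilt -0.3 yaw -177.9 F [-0.4 -0.1  1. ] w 0.3 t 70.4
```

```bash
python3 -m crank '1 -3 0 0 0 0 0;1 0 0 0 0 0 0'>/dev/null; python3 cc.py
python3 -m crank '1 -2 0 0 0 0 0;1 0 0 0 0 0 0'>/dev/null; python3 cc.py
python3 -m crank '1 -2 0 0 0 0 0;1 0 0 0 0 0 0'>/dev/null; python3 cc.py
```

```text
carrier TCP -14.1 37.1 33.3 tilt -0.5 yaw -177.9 F [-4.2 -0.4  2.7] w 0.5 t 70.7
carrier TCP -13.9 37.2 33.2 tilt -0.7 yaw -177.9 F [-8.1 -0.8  5.6] w 0.7 t 70.9
carrier TCP -13.8 37.2 33.2 tilt -1.0 yaw -177.9 F [-12.   -1.8   9.6] w 0.4 t 71.2
```

The gate is at its stop (force rises with no motion). I'll back off and measure the wing from near.

```bash
python3 -m crank '1 8 0 0 0 0 0;1 0 0 -50 0 0 0;1 0 0 -50 0 0 0;1 -32 11 0 0 0 0;1 -32 11 0 0 0 0;1 -32 11 0 0 0 0;1 0 0 0 0 0 0;1 0 0 0 0 0 0'>/dev/null; python3 cc.py
cat > wing.py <<'E'
from h import *
im,c=snap('wrist','w17');h=cv2.cvtColor(im,cv2.COLOR_BGR2HSV)
find('stud');find('wing')
m=cv2.inRange(h,(0,150,80),(8,255,255))|cv2.inRange(h,(172,150,80),(180,255,255))
O=np.array([559,-119.5])
def cf(p):
    p=np.array(p)[:,:2]-O;return np.c_[p@[.9992,.04],p@[-.04,.9992]].round(1).tolist()
n,l,st,ce=cv2.connectedComponentsWithStats(m)
for i in range(1,n):
    if st[i,4]<80: continue
    q=np.argwhere(l==i)[:,::-1].astype(float);W=unproj(c,q,61.5)[:,:2]
    b=cv2.minAreaRect(W.astype(np.float32));_,sv,V=np.linalg.svd(W-W.mean(0));a=np.degrees(np.arctan2(V[0,1],V[0,0]))
    print('red',st[i],'mean',cf([W.mean(0)]),'rect',np.round(b[1],1),'dir world',a.round(1),'box',cf(cv2.boxPoints(b)))
m=cv2.inRange(h,(18,130,90),(33,255,255));n,l,st,ce=cv2.connectedComponentsWithStats(m)
i=1+st[1:,4].argmax();q=np.argwhere(l==i)[:,::-1].astype(float);W=unproj(c,q,32)[:,:2]
b=cv2.minAreaRect(W.astype(np.float32));print('bar',np.round(b[1],1),'box',cf(cv2.boxPoints(b)))
E
python3 wing.py
```

```text
carrier TCP 79.5 70.1 132.4 tilt -0.4 yaw -177.9 F [-0.6 -0.3 -0.2] w 0.6 t 72.2
stud [([570.0, -52.0, 59.0], 0.96), ([584.0, -115.0, 19.0], 0.55)]
wing [([573.0, -47.0, 63.0], 0.97)]
red [533   0  27  15 223] mean [[-80.9, 255.2]] rect [ 9.2 20. ] dir world 106.0 box [[-85.7, 263.8], [-84.0, 243.9], [-74.8, 244.7], [-76.6, 264.6]]
red [539  22  21  17 209] mean [[-64.8, 260.8]] rect [10.6 15.7] dir world 111.2 box [[-71.4, 266.5], [-70.2, 250.8], [-59.6, 251.6], [-60.8, 267.3]]
red [269 120  23  42 461] mean [[13.1, 70.2]] rect [ 8.3 30.5] dir world -17.6 box [[-2.6, 71.6], [26.1, 61.1], [28.9, 68.9], [0.3, 79.4]]
red [ 323  242   72   52 1373] mean [[113.8, 143.0]] rect [62.  36.5] dir world -125.9 box [[80.7, 121.2], [113.0, 104.2], [141.9, 159.0], [109.6, 176.0]]
bar [ 20.1 146.1] box [[3.1, 67.6], [4.1, -78.5], [24.1, -78.4], [23.2, 67.7]]
```

The gate is shut (bar box x 3–24). The wing is at carrier (13,70), with its direction −20° from the carrier's x axis. Grip it, turn it in line (−70°), push, then turn back 90°.

```bash
python3 -m crank '.3 33 0 0 0 0 0;.3 33.5 0 0 0 0 0;.3 0 0 0 0 0 9.9;.3 0 0 0 0 0 9.8;.3 0 0 0 0 0 0;.3 0 0 0 0 0 0' 25 >/dev/null; python3 cc.py; python3 wing.py | grep -E "stud|wing"
python3 -m crank '.3 0 0 20 0 0 0;.3 0 0 20 0 0 0;.3 0 0 20 0 0 0;.3 0 0 14 0 0 0;.3 0 0 0 0 0 0;.3 0 0 0 0 0 0' >/dev/null; python3 cc.py
```

```text
carrier TCP 13.1 70.2 133.3 tilt -0.4 yaw 162.5 F [-0.1  0.3  0.1] w 32.1 t 73.1
stud [([570.0, -51.0, 61.0], 0.67), ([596.0, -126.0, 10.0], 0.37)]
wing [([570.0, -46.0, 61.0], 0.71)]
carrier TCP 13.4 70.0 59.7 tilt -0.3 yaw 162.4 F [-0.5 -0.8  0.1] w 31.8 t 74.0
```

```bash
python3 -m crank '.3 0 0 4.2 0 0 0;.3 0 0 0 0 0 0;1 0 0 0 0 0 0;1 0 0 0 0 0 0;1 0 0 0 0 0 0;1 0 0 0 0 0 0' 25; python3 cc.py
python3 -m crank '1 0 0 0 0 0 10;1 0 0 0 0 0 10;1 0 0 0 0 0 10;1 0 0 0 0 0 10;1 0 0 0 0 0 10;1 0 0 0 0 0 10;1 0 0 0 0 0 10.3;1 0 0 0 0 0 0;1 0 0 0 0 0 0'; python3 cc.py
```

```text
time_s: 74.72
ee_pos: [569.2, -49.2, 55.1]
ee_rot: [-179.6, -0.2, 162.4]
force: [0.3, -1.3, 0.6]
gripper_width: 8.7
gripper_force: 25.0
carrier TCP 13.0 69.8 55.1 tilt -0.3 yaw 162.4 F [ 0.3 -1.3  0.6] w 8.7 t 74.7
time_s: 75.85
ee_pos: [569.4, -49.1, 55.1]
ee_rot: [-179.7, 0.3, 92.2]
force: [0.3, -0.8, 1.5]
gripper_width: 8.8
gripper_force: 25.0
carrier TCP 13.2 69.9 55.1 tilt -0.3 yaw 92.2 F [ 0.3 -0.8  1.5] w 8.8 t 75.8
```

```bash
python3 -m crank '1 0 0 0 0 0 0;1 0 0 3 0 0 0;1 0 0 3 0 0 0;1 0 0 0 0 0 0' 45 >/dev/null; python3 cc.py
python3 -m crank '1 0 0 3 0 0 0;1 0 0 2 0 0 0;1 0 0 0 0 0 0' >/dev/null; python3 cc.py
```

```text
carrier TCP 12.8 69.9 48.8 tilt -0.4 yaw 92.1 F [ 0.8 -1.5  2.5] w 8.9 t 76.3
carrier TCP 13.5 69.9 46.0 tilt -0.2 yaw 92.1 F [-2.4 -1.  15.2] w 8.6 t 76.7
```

```bash
python3 -m crank '1 0 0 1 0 0 0;1 0 0 0 0 0 0' >/dev/null; python3 cc.py
python3 -m crank '1 0 0 0 0 0 -9;1 0 0 0 0 0 -9;1 0 0 0 0 0 -9;1 0 0 0 0 0 -9;1 0 0 0 0 0 0' >/dev/null; python3 cc.py
python3 -m crank '1 0 0 0 0 0 -9;1 0 0 0 0 0 -9;1 0 0 0 0 0 -9;1 0 0 0 0 0 -9;1 0 0 0 0 0 -9;1 0 0 0 0 0 -9;1 0 0 0 0 0 0;1 0 0 0 0 0 0' >/dev/null; python3 cc.py
```

```text
carrier TCP 13.5 69.9 45.9 tilt -0.2 yaw 92.1 F [-3.7  0.  21.1] w 8.8 t 77.0
carrier TCP 13.4 69.9 45.9 tilt -0.2 yaw 128.1 F [-3.6 -0.9 20.8] w 8.9 t 77.6
carrier TCP 13.3 69.8 45.9 tilt -0.2 yaw -177.9 F [-5.  -1.5 22. ] w 8.9 t 78.6
```

```bash
python3 -m crank '1 0 0 -2.5 0 0 0;.3 0 0 0 0 0 0;.3 0 0 0 0 0 0;.3 0 0 0 0 0 0;.3 0 0 -30 0 0 0;.3 0 0 -50 0 0 0;.3 -33 0 0 0 0 0;.3 -33 0 0 0 0 0;.3 0 0 0 0 0 0;.3 0 0 0 0 0 0' >/dev/null; python3 cc.py
sed -i 's/q,61.5/q,53/' wing.py; python3 wing.py
python3 - <<'E'
from h import *
im,c=snap('side','s20')
for n in ['coupon_red','coupon_blue','coupon_yellow','wing','can_cleaner','weld_magnet','paint_marker','pliers_red']:find(n,'side',1)
E
```

```text
carrier TCP 78.0 70.3 123.9 tilt -0.5 yaw -177.9 F [ 0.  0. -0.] w 32.3 t 79.8
stud [([570.0, -53.0, 52.0], 0.74)]
wing [([581.0, -115.0, 23.0], 0.73), ([571.0, -50.0, 54.0], 0.6)]
red [539   0  21  14 144] mean [[-82.9, 256.9]] rect [ 7.7 16.2] dir world 124.3 box [[-91.1, 260.5], [-79.5, 249.3], [-74.1, 254.9], [-85.7, 266.1]]
red [546  22  14  17 132] mean [[-66.7, 264.1]] rect [10.7 10.4] dir world -17.7 box [[-73.2, 267.1], [-72.4, 256.7], [-61.7, 257.6], [-62.5, 267.9]]
red [274 122  12  44 439] mean [[13.0, 70.1]] rect [30.6  8. ] dir world 1.7 box [[-1.6, 73.9], [-1.6, 65.9], [29.1, 65.9], [29.1, 73.9]]
red [341 247  46  21 497] mean [[105.4, 140.2]] rect [17.5 37. ] dir world 97.1 box [[94.4, 156.2], [94.1, 119.2], [111.6, 119.1], [111.9, 156.1]]
red [298 282  11  12  81] mean [[131.3, 88.4]] rect [10.6  7.7] dir world 13.0 box [[124.9, 91.2], [126.3, 83.6], [136.7, 85.5], [135.3, 93.1]]
bar [ 20.2 143.3] box [[3.3, 64.8], [3.7, -78.5], [23.9, -78.5], [23.4, 64.8]]
coupon_red [([615.0, -125.0, 12.0], 0.63)]
coupon_blue [([616.0, -83.0, 16.0], 0.42)]
coupon_yellow []
wing [([570.0, -49.0, 48.0], 0.59)]
can_cleaner [([732.0, -236.0, 126.0], 0.8)]
weld_magnet [([717.0, 41.0, 13.0], 0.89)]
paint_marker [([403.0, 40.0, 14.0], 0.88)]
pliers_red [([448.0, 206.0, 10.0], 0.93)]
```

Run:
```python
from h import *
im=cv2.imread('pics/s20.png');c=cam('side');g=cv2.cvtColor(im,cv2.COLOR_BGR2GRAY)
O=np.array([559,-119.5]);x=np.array([.9992,.04]);Y=np.array([-.04,.9992])
for y in(-38,0,38):
    uv=proj(c,[list(O+x*a+Y*y)+[13] for a in range(28,92,4)]);print(y,[int(cv2.getRectSubPix(g,(1,1),tuple(map(float,p)))[0,0]) for p in uv])
print(find('coupon_yellow','side'))
print(env.job_done())
```

```text
-38 [153, 209, 234, 225, 237, 211, 202, 234, 232, 240, 242, 234, 233, 233, 229, 228]
0 [164, 192, 234, 230, 231, 190, 188, 228, 225, 237, 238, 239, 235, 238, 239, 241]
38 [151, 193, 237, 223, 227, 178, 185, 238, 223, 238, 240, 239, 239, 238, 238, 233]
coupon_yellow []
None
the job is handed in; nothing more can be done
None
```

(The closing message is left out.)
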